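# Clear, load and work the bench press in a bindery

### The job

First lift the two wrapped weights out of the tray of the green lever press and stand them upright on the blue board. Then lay every small notebook on the table flat on the tray floor, side by side, pull the press lever all the way down and hold it there for a good second, and ease it slowly back until it stands fully up, never letting it fly back. Leave the weights on the board, the notebooks lying in the tray, and the glue jar and thread spool where they are.

Things in the scene. Friction and masses are not known exactly. Their poses are not given: they have to be found in the camera images.
- press: green lever press fixed to the table (place and yaw vary). Origin on the table under the tray's centre; own x along the tray's length, own y towards the hinge side, z up. Base plate 12 mm thick, 250 mm in x, y from -49 to +126 mm. Hinge brackets at x = +-117, y = 95 mm, 80 mm high; the lever stands over y 60 to 120 mm when up
- tray (a point): centre of the open tray's floor, 12 mm above the table, axes as the press. The tray is 190 mm (x) by 80 mm (y) inside, with 6 mm thick walls standing 16 mm above the floor; it takes four notebooks in one row along x, their 40 mm sides along x (they must lie singly, not on one another)
- hinge (a point): middle of the lever's hinge axis, which is parallel to the press's own x, at (0, 95, 65) mm in the press frame
- handle (a point): middle of the lever's red handle bar: round, 16 mm diameter, parallel to the press's own x, 190 mm free between two side arms, 175 mm from the hinge axis, over 45 mm free between bar and pad. Grip it from above, fingers on its two y sides; it can turn between the fingers. Fully up it is 239 mm over the table; fully down 65 mm, at y = -80 mm in the press frame
- lever (a joint): swing in rad: 0 = fully up (rest, 0.08 beyond vertical, away from the tray), 1.65 = fully down, level over the tray. Handle in press frame = hinge + 175 mm * (0, -sin(q-0.08), cos(q-0.08)). Spring pulls it up (2 N at the handle when up, 12 N when down); let go, it flies back: lead it back under 1 rad/s. Its sprung felt pad meets the books near the end and jams on stacked ones
- board: blue laminated board lying on the table, fixed, 130 mm (own x) by 200 mm (own y), 10 mm thick; origin at the centre of its underside. Both weights fit on it side by side along its y
- weight0: binder's weight: paper-wrapped block 64 mm (own x) by 60 mm (own y) by 40 mm high, with an upright wooden grip fin centred on top, 14 mm thick (own x) by 44 mm (own y), reaching from 40 to 80 mm height; about 0.6 kg; origin at the centre of its underside. Starts standing in the tray, its axes roughly parallel to the press's
- weight1: binder's weight: paper-wrapped block 64 mm (own x) by 60 mm (own y) by 40 mm high, with an upright wooden grip fin centred on top, 14 mm thick (own x) by 44 mm (own y), reaching from 40 to 80 mm height; about 0.6 kg; origin at the centre of its underside. Starts standing in the tray, its axes roughly parallel to the press's
- book0: hard-bound miniature notebook, a rigid closed block 40 mm (own x) by 60 mm (own y) by 24 mm high (own z up), 50 g, red covers and spine, pale page edges; origin at the centre of its underside. May be absent (2 to 4 of the four are present)
- book1: hard-bound miniature notebook, a rigid closed block 40 mm (own x) by 60 mm (own y) by 24 mm high (own z up), 50 g, yellow covers and spine, pale page edges; origin at the centre of its underside. May be absent (2 to 4 of the four are present)
- book2: hard-bound miniature notebook, a rigid closed block 40 mm (own x) by 60 mm (own y) by 24 mm high (own z up), 50 g, blue covers and spine, pale page edges; origin at the centre of its underside. May be absent (2 to 4 of the four are present)
- book3: hard-bound miniature notebook, a rigid closed block 40 mm (own x) by 60 mm (own y) by 24 mm high (own z up), 50 g, orange covers and spine, pale page edges; origin at the centre of its underside. May be absent (2 to 4 of the four are present)
- glue: bystander, leave alone: loose amber glue jar with white cap, 44 mm diameter, 60 mm high; origin at the centre of its underside
- spool: bystander, leave alone: loose wooden thread spool standing upright, 32 mm diameter, 40 mm high; origin at the centre of its underside

How it is judged:
By the outcome, as a careful person would: the job done as asked, in the order asked, and still so for the second after the job is handed in, with the robot touching nothing.
Of book0, book1, book2, book3 only 2 to 4 are there at a start; the rules pass over those that are not, and their reading is None.
At some moment in a run one of book0, book1, book2, book3 may be knocked a few centimetres aside while the robot is not near it.
It also fails if it takes over 210 s, if anything falls off the work surface, if the arm or the gripper's body presses on something with over 40 N, if the wrist force passes 120 N, or if a joint passes its speed limit or range.

### The arm

A 6-joint arm with a two-finger parallel gripper is mounted at the origin on the work surface. World frame = base frame: x ahead of the robot, y to its left, z up, the work surface at z = 0. Lengths are in m, angles in rad, forces in N, time in s.
With the tool pointing down it reaches from about 0.35 to 0.85 m from the base axis. Payload 8.1 kg.
Tool frame: the origin (TCP) lies between the finger pads; the fingertips stand nose_length ahead of it and the grasp point (between the pads) lies 2 mm behind it (nose_length is the distance from the TCP to the fingertips, in m); z points along the fingers, x is the direction in which the jaws open and shut, and the axes are right-handed (so a half turn about z gives the same grasp; the last joint's range is limited). The gripper opens to 93 mm and grips with 3 to 60 N. Pads are 15 mm wide; open, the fingers measure 128 mm over their backs; the gripper's body (75 mm by 188 mm) begins 65 mm behind the grasp point.
Start: joints at [-1.336, 0.13, 1.488, -0, 1.523, -0.085], TCP at [0.189, -0.57, 0.236] pointing down, gripper open.
Joint ranges: [-2.96, 2.96], [-0.89, 2.26], [0.02, 2.5], [-1.34, 4.48], [0, 2.73], [-2.66, 2.66]. Speed limits (rad/s): [2.39, 2.39, 2.79, 3.14, 3.14, 3.14].

### API

Orientations are given as a rotation vector (axis times angle).
In Python, from plant import * gives the robot as it stands.
- The arm moves only by the tool carry_out, never from a script. Its argument "steps" is a list of rows, each an object with "xyz": the shift along the world's x, y, z in cm, a list of three; "rot": the turn, a rotation vector about the world's x, y, z in degrees, a list of three. In form: [{"xyz": [tx, ty, tz], "rot": [rx, ry, rz]}, ...]. A call has 1 to 10 rows; each row is the pose to reach, as a shift and turn from the pose commanded when the call began; what a row does not reach only later rows make up. A row lasts 1/10 s, in which the tool goes at most 50 mm and 8.59 degrees, less where a joint would pass 70% of its speed; a pose out of reach is approached as far as the arm can. A call with a gripper value outside its range is refused whole. "grip" is the opening, from 0 (shut) to 1 (fully open), set as the call begins (left out, the last holds). The fingers move at their own pace and stop on an object; "force" is the grip in N (left out, the last holds). Time passes only in rows, so rows that repeat a pose let the fingers close. It gives the time, the measured TCP pose, the force and the opening at its end, in the units of the state.
- read_state(): the state, without advancing time (a new reading comes with each control period).
- read_camera(name): name is "side" or "top"; returns the picture (400x640x3 uint8, red, green, blue); there is no depth.
- calibration(name): a dict with "fov_y" (degrees; the focal length in pixels is half the picture's height over the tangent of half this angle, whatever the lens; pixels are square), "cx", "cy" (the principal point, pixels), "xyz" and "attitude" of the camera in the world. Camera axes: x right, y down, z forward; pixel columns grow to the right and rows downward; lengths in m; the calibration is good to about 2 mm. A picture is of the moment at which its call begins. calibration takes no time and is no camera call.
- close_job(): hands the job in, once; it reports no verdict.
The state is a dict: "t": time; "q": joint angles; "dq": joint speeds; "joint_torque": joint torques, N m; "tool_pos": TCP position; "orientation": TCP orientation; "force": force on the tool from outside, world axes, zero at the start; "wrist_torque": the same for the moment, N m; "opening": finger opening in m.
Only numpy, scipy, OpenCV 4.12 (cv2) and the standard library are available. Lean on these libraries where they do the work, as an engineer would, in place of code of your own. Each camera call takes 0.05 s, during which the arm holds its last target.

## Working session

There is one attempt and no reset: what is moved stays moved. The work goes in short steps, Python scripts to look and compute and a tool call to move; the robot and the scene stay as the last step left them, time stands still between calls to the robot, and variables do not carry over. Pictures are saved under pics/ and viewed, and the job is handed in when it is done.

Besides the shell and the picture viewer there is one more tool, called after ">>>" by a JSON object that holds its "fn" and its "kwargs", one argument or row to a line. carry_out: Moves the arm, as the interface text tells. Its arguments: {"type":"object","properties":{"steps":{"type":"array","items":{"type":"object","properties":{"xyz":{"type":"array","items":{"type":"number"}},"rot":{"type":"array","items":{"type":"number"}}}}},"grip":{"type":"number"},"force":{"type":"number"}},"required":["steps"]}

```bash
ls; mkdir -p pics; python3 - <<'E'
from plant import *
import cv2
s=read_state()
for k,v in s.items(): print(k,v)
for n in("top","side"):
    print(n,calibration(n))
    cv2.imwrite(f"pics/{n}0.png",cv2.cvtColor(read_camera(n),cv2.COLOR_RGB2BGR))
try: print(nose_length)
except Exception as e: print(e)
E
```

```text
pics
t 0.0
q [-1.33644145e+00  1.31161977e-01  1.48927192e+00 -1.96586066e-05
  1.52295759e+00 -8.54027536e-02]
dq [-0.00102595  0.00143551  0.00109674 -0.00059558  0.00084565  0.00069472]
joint_torque [-1.12780352e-03 -5.59846258e+01 -4.91758525e+01  7.65344454e-02
  3.55972617e-02 -1.82767712e-04]
tool_pos [ 0.1884928  -0.56907174  0.23459095]
orientation [-2.54582159e+00  1.83877997e+00  2.16046755e-03]
force [-0.306864    0.90378387  0.24648576]
wrist_torque [0.01350226 0.00262087 0.0748962 ]
opening 0.09316092230965903
top {'fov_y': 55.861345765556194, 'cx': 321.0869975664786, 'cy': 202.4988785622151, 'xyz': array([0.42797474, 0.00164896, 1.16744753]), 'attitude': array([-2.11502547,  2.16219417, -0.17803667])}
side {'fov_y': 43.962098337673794, 'cx': 315.3062728346547, 'cy': 208.45090869623212, 'xyz': array([0.34587468, 0.71110068, 0.90899938]), 'attitude': array([-0.47001377,  2.7465196 , -1.17047697])}
0.017
```

View pics/top0.png

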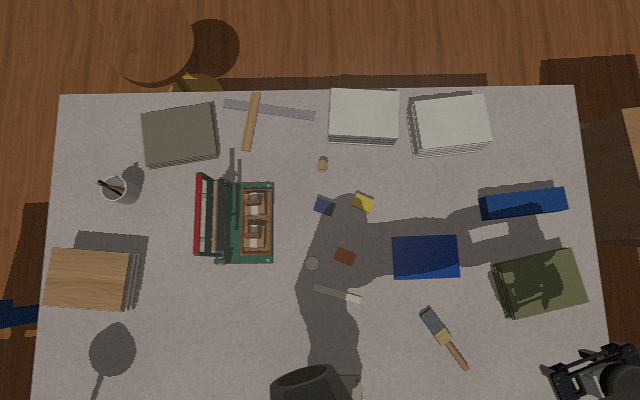

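View pics/side0.png

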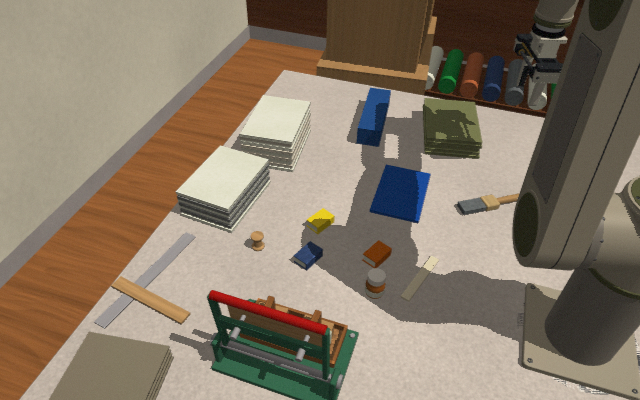

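```bash
cat > h.py <<'E'
from plant import *
import numpy as np, cv2
from scipy.spatial.transform import Rotation as R
def cam(n):
    c=calibration(n); f=200/np.tan(np.radians(c['fov_y'])/2)
    return c['xyz'],R.from_rotvec(c['attitude']).as_matrix(),f,c['cx'],c['cy']
def ray(n,uv,z):
    p,M,f,cx,cy=cam(n); uv=np.atleast_2d(uv).astype(float)
    d=np.c_[(uv[:,0]-cx)/f,(uv[:,1]-cy)/f,np.ones(len(uv))]@M.T
    return p+d*((z-p[2])/d[:,2])[:,None]
def proj(n,X):
    p,M,f,cx,cy=cam(n); c=(np.atleast_2d(X)-p)@M
    return np.c_[c[:,0]/c[:,2]*f+cx,c[:,1]/c[:,2]*f+cy]
def snap(n,name):
    im=read_camera(n); cv2.imwrite(f"pics/{name}.png",cv2.cvtColor(im,cv2.COLOR_RGB2BGR)); return im
def crop(im,box,k,name):
    x0,y0,x1,y1=box
    cv2.imwrite(f"pics/{name}.png",cv2.cvtColor(cv2.resize(im[y0:y1,x0:x1],None,fx=k,fy=k,interpolation=cv2.INTER_CUBIC),cv2.COLOR_RGB2BGR))
def load(name): return cv2.cvtColor(cv2.imread(f"pics/{name}.png"),cv2.COLOR_BGR2RGB)
E
python3 - <<'E'
from h import *
t=load('top0'); s=load('side0')
crop(t,(180,150,380,300),4,'top0a')
crop(s,(190,190,450,400),3,'side0a')
print(ray('top',[[312,264]],0.06),ray('top',[[320,200]],0))
for n in('top','side'):
    im=load(n+'0'); h=cv2.cvtColor(im,cv2.COLOR_RGB2HSV)
    for nm,lo,hi in(('red',(0,140,50),(16,255,255)),('yel',(20,140,60),(34,255,255)),('blue',(100,90,30),(130,255,255))):
        m=cv2.inRange(h,lo,hi); k,l,st,ce=cv2.connectedComponentsWithStats(m)
        for i in range(1,k):
            if st[i,4]>40: print(n,nm,st[i],ce[i].round(1),ray(n,ce[i],.024).round(3))
E
```

```text
[[0.42909904 0.0255001  0.06      ]] [[ 0.62685948 -0.00195144  0.        ]]
top red [    0     0   640   307 61804] [270.9  65.6] [[1.071 0.149 0.024]]
top red [193 173  10  81 432] [197.3 212.5] [[0.592 0.374 0.024]]
top red [ 597  244   43  111 3201] [621.2 291.3] [[ 0.329 -0.888  0.024]]
top red [334 247  22  19 235] [344.6 256. ] [[ 0.451 -0.072  0.024]]
top red [   0  322   37   78 2179] [ 16.5 360.9] [[0.174 0.879 0.024]]
top yel [356 193  18  20 171] [364.9 202.2] [[ 0.613 -0.14   0.024]]
top blue [ 478  187   91   34 2068] [522.9 203. ] [[ 0.6   -0.625  0.024]]
top blue [ 392  235   68   45 2794] [425.2 256.9] [[ 0.443 -0.314  0.024]]
top blue [  0 300  39  29 794] [ 16.3 314. ] [[0.304 0.894 0.024]]
side red [ 247    0   82   37 2074] [289.4  15.8] [[ 1.134 -1.251  0.024]]
side red [ 423    0  124  114 4666] [479.6  40.1] [[ 0.336 -1.302  0.024]]
side red [570   7  11  22  86] [575.   17.8] [[-0.034 -1.672  0.024]]
side red [    0    39   325   361 27648] [127.1 213. ] [[1.08  0.018 0.024]]
side red [557  42  13  21 129] [562.1  51.7] [[ 0.023 -1.312  0.024]]
side red [363 240  28  28 430] [377.5 253. ] [[ 0.449 -0.066  0.024]]
side red [366 282  19  11 117] [374.7 287.8] [[0.43  0.035 0.024]]
side red [ 209  290  138   77 2016] [286.5 317.6] [[0.586 0.172 0.024]]
side red [240 334  57  21 189] [267.8 343.9] [[0.598 0.242 0.024]]
side red [304 355  18   8  56] [312.5 358.6] [[0.503 0.242 0.024]]
side yel [307 208  27  26 396] [320.8 219.9] [[ 0.61  -0.125  0.024]]
side blue [482  56  22  45 686] [493.1  78.5] [[ 0.259 -1.006  0.024]]
side blue [ 357   88   34   58 1309] [372.9 116.8] [[ 0.602 -0.62   0.024]]
side blue [ 370  165   60   58 2422] [400.4 193.3] [[ 0.443 -0.292  0.024]]
side blue [294 242  28  28 407] [308.9 254. ] [[ 0.6   -0.009  0.024]]
```

View pics/top0a.png

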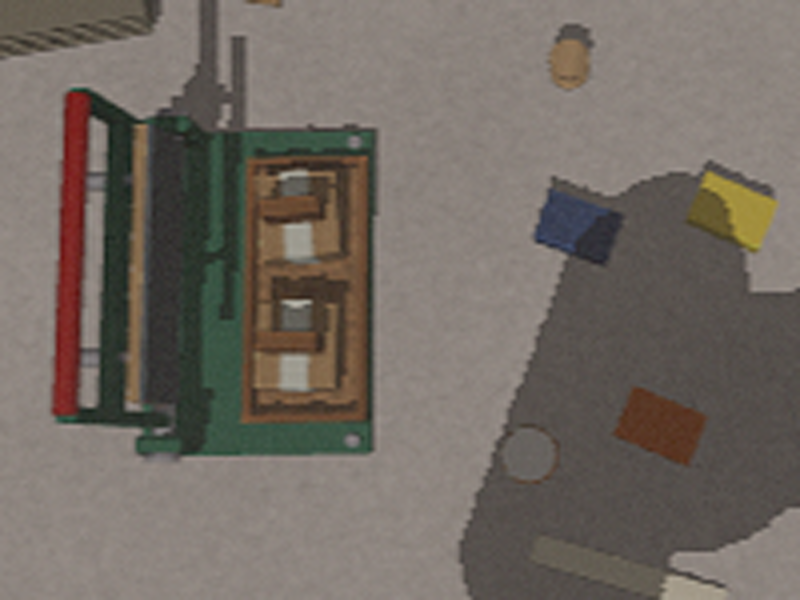

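View pics/side0a.png

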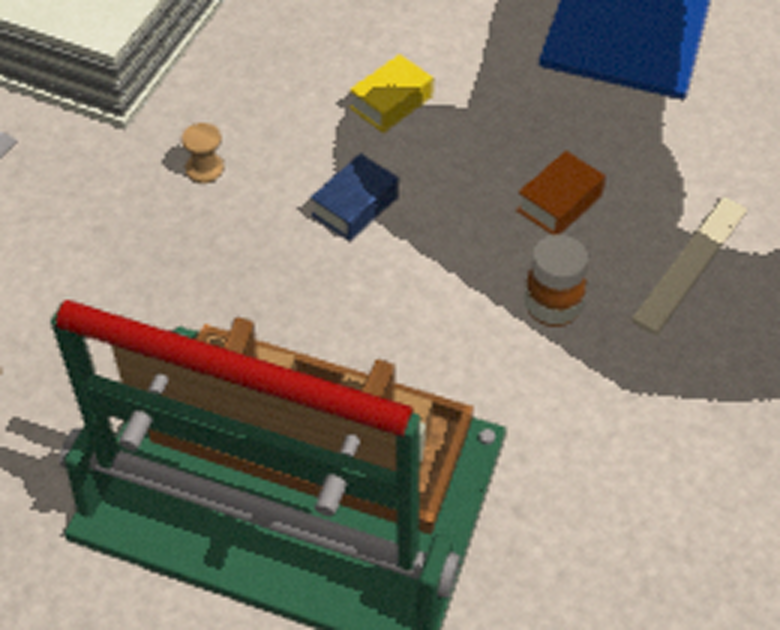

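```bash
python3 - <<'E'
from h import *
t=load('top0'); s=load('side0')
crop(t,(190,165,285,270),8,'top0b'); crop(t,(225,175,280,265),6,'x')
crop(t,(300,180,395,285),6,'top0c'); crop(s,(200,280,360,400),5,'side0b')
E
```

```text
(no output)
```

View pics/top0b.png

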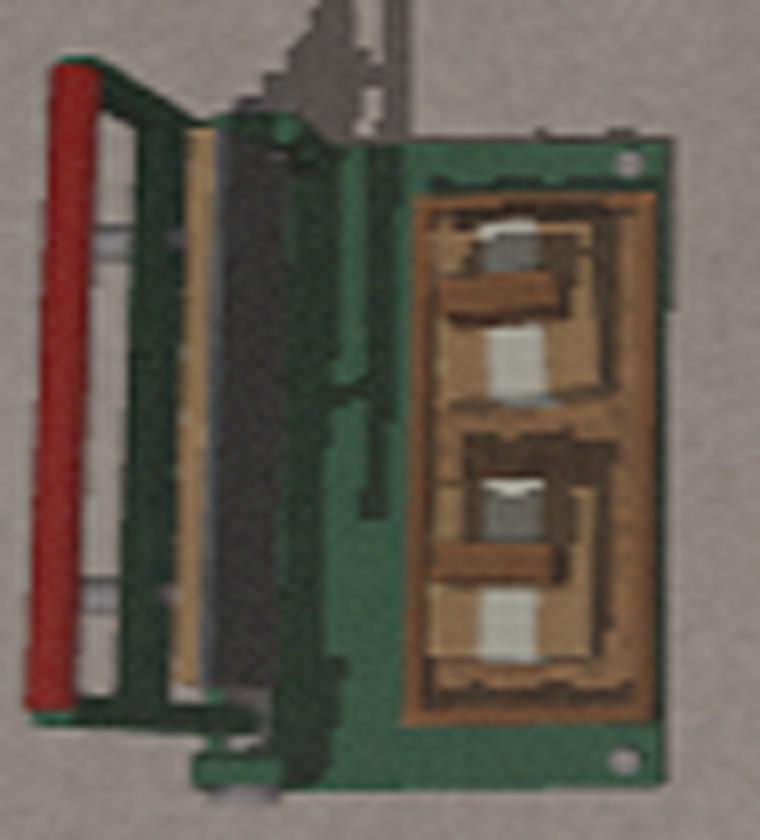

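View pics/side0b.png

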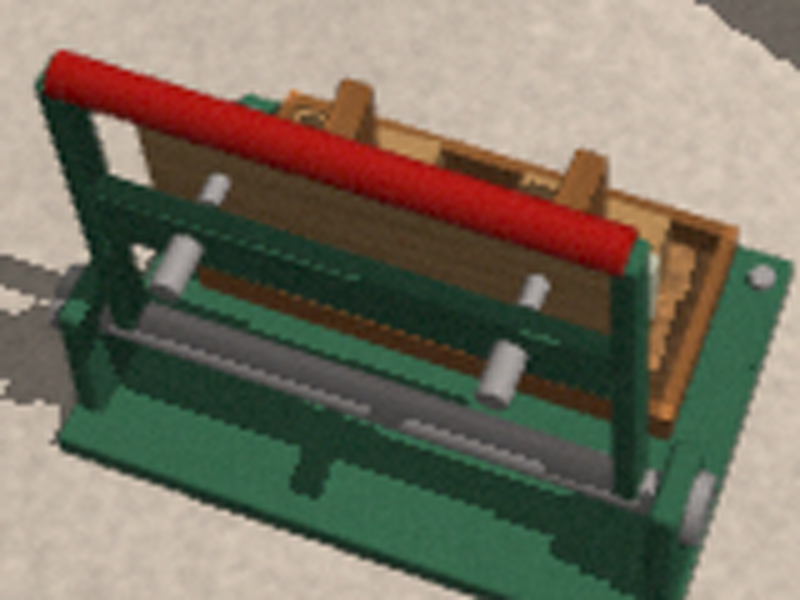

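View pics/top0c.png

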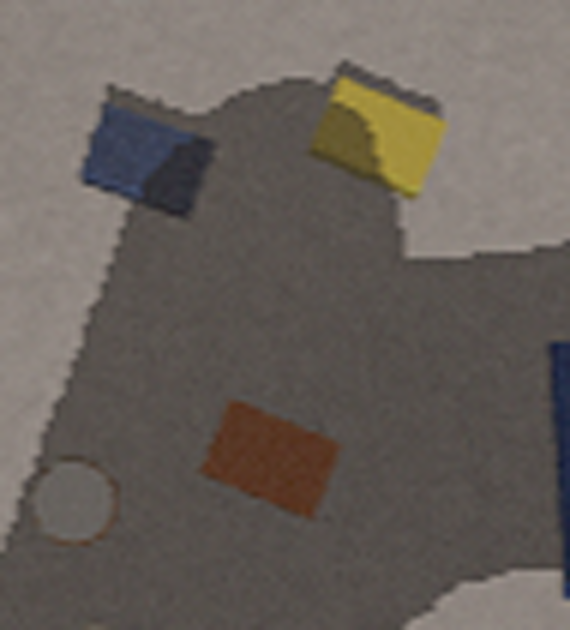

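```bash
python3 - <<'E'
from h import *
def P(pts,k,o,z,n='top'): 
    pts=np.array(pts,float); return ray(n,(pts+.5)/k-.5+np.array(o),z)
o=(190,165)
T=P([(413,196),(656,192),(656,722),(403,724)],8,o,.028)
print('tray corners',T.round(4)); 
L=np.array([[.101,.046],[.101,-.046],[-.101,-.046],[-.101,.046]])
def fit(L,W):
    W=W[:,:2];c=W.mean(0);l=L.mean(0);A=(L-l).T@(W-c);a=np.arctan2(A[0,1]-A[1,0],A[0,0]+A[1,1])
    Rm=np.array([[np.cos(a),-np.sin(a)],[np.sin(a),np.cos(a)]]); t=c-Rm@l
    return t,np.degrees(a),((L@Rm.T+t)-W)
print(fit(L,T))
pl=P([(672,138),(664,790)],8,o,.012); print('plate',pl)
L2=np.array([[.125,-.049],[-.125,-.049]]); print(fit(L2,pl))
print(fit(np.vstack([L,L2]),np.vstack([T,pl])))
H=P([(78,65),(52,710)],8,o,.239); print('handle ends',H,H.mean(0),np.linalg.norm(H[0]-H[1]))
S=P([(62,68),(632,250)],5,(200,280),.239,'side');print('side',S,S.mean(0))
# side tray corners
St=P([(290,93),(738,228),(672,432)],5,(200,280),.028,'side');print('sidetray',St); print(fit(L[[0+1,2,3]] if 0 else np.array([[.101,-.046],[-.101,-.046],[-.101,.046]]),St))
# fin tops z=.092
for q in ([(442,274),(562,276),(560,312),(440,312)],[(437,543),(562,543),(560,580),(435,577)]):
    w=P(q,8,o,.092); print('fin',w.round(4),w.mean(0))
# books
o=(300,180)
for nm,q in (('blue',[(107,102),(213,140),(188,216),(83,180)]),('yel',[(340,76),(446,122),(415,197),(312,153)]),('red',[(232,400),(339,445),(314,519),(202,468)])):
    w=P(q,6,o,.024); print(nm,w.round(4).tolist(),w.mean(0))
im=load('top0');h=cv2.cvtColor(im,cv2.COLOR_RGB2HSV); m=cv2.inRange(h,(100,90,30),(130,255,255)); m[:,:380]=0;m[:,470:]=0
c=max(cv2.findContours(m,0,1)[0],key=cv2.contourArea); r=cv2.minAreaRect(c); b=cv2.boxPoints(r); w=ray('top',b,.01);print('board',w.round(4),w.mean(0))
for nm,px in (('glue',(75,502)),('spool',None)):
    if px: print(nm,P([px],6,o,.06))
print('spool',ray('top',[[180+570/4,150+65/4]],.04))
E
```

```text
tray corners [[0.6615 0.2398 0.028 ]
 [0.6611 0.1464 0.028 ]
 [0.4589 0.1466 0.028 ]
 [0.4603 0.2412 0.028 ]]
(array([0.56045592, 0.19352117]), np.float64(-0.27866777909540047), array([[ 0.00015745, -0.00081355],
       [ 0.00017683,  0.00060493],
       [ 0.00028728,  0.00137483],
       [-0.00062155, -0.00116621]]))
plate [[0.68573897 0.14217763 0.012     ]
 [0.43384901 0.14567945 0.012     ]]
(array([0.56047513, 0.19292381]), np.float64(-0.7964843952913878), array([[-9.57058287e-04,  1.33051876e-05],
       [ 9.57058287e-04, -1.33051876e-05]]))
(array([0.56037531, 0.19332302]), np.float64(-0.49124748397369206), array([[ 2.44992868e-04, -1.38756034e-03],
       [-7.69575276e-05,  3.32130230e-05],
       [ 3.85237726e-05,  1.55255385e-03],
       [-5.28975308e-04, -9.90777677e-04],
       [-7.88366985e-04,  1.07547156e-03],
       [ 1.11078318e-03, -2.82900417e-04]]))
handle ends [[0.66273277 0.30188145 0.239     ]
 [0.46091742 0.30377904 0.239     ]] [0.56182509 0.30283024 0.239     ] 0.2018242723875672
side [[0.6604816  0.30001536 0.239     ]
 [0.46157595 0.30258146 0.239     ]] [
[... 575 characters left out ...]
.1944704  0.092     ]
blue [[0.6336, 0.0058, 0.024], [0.6127, -0.048, 0.024], [0.5738, -0.0342, 0.024], [0.5935, 0.0189, 0.024]] [ 0.60337929 -0.01434612  0.024     ]
yel [[0.6446, -0.1142, 0.024], [0.6194, -0.1677, 0.024], [0.581, -0.1501, 0.024], [0.6048, -0.0984, 0.024]] [ 0.61245259 -0.13261595  0.024     ]
red [[0.4802, -0.0538, 0.024], [0.4566, -0.1067, 0.024], [0.4203, -0.0929, 0.024], [0.4467, -0.0378, 0.024]] [ 0.45095386 -0.07280698  0.024     ]
board [[ 0.5064 -0.2189  0.01  ]
 [ 0.51   -0.422   0.01  ]
 [ 0.3809 -0.4167  0.01  ]
 [ 0.3775 -0.2173  0.01  ]] [ 0.4437223  -0.31874205  0.01      ]
glue [[0.43123861 0.02521931 0.06      ]]
spool [[ 0.72518631 -0.01181101  0.04      ]]
```

>>> {"fn": "carry_out", "kwargs": {
  "steps": [
    {"xyz": [2.4,4.4,1],"rot": [0,0,7]},
    {"xyz": [4.8,8.8,2],"rot": [0,0,14]},
    {"xyz": [7.2,13.2,2],"rot": [0,0,21]},
    {"xyz": [9.6,17.6,2],"rot": [0,0,28]},
    {"xyz": [12,22,2],"rot": [0,0,35]},
    {"xyz": [14.4,26.4,2],"rot": [0,0,42]},
    {"xyz": [16.8,30.8,2],"rot": [0,0,49]},
    {"xyz": [19.2,35.2,2],"rot": [0,0,56]},
    {"xyz": [21.6,39.6,2],"rot": [0,0,63]},
    {"xyz": [24,44,2],"rot": [0,0,71.3]}
  ],
  "grip": 0.5,
  "force": 40
}}

```text
t: 1.1
tool_pos: [0.4275, -0.1303, 0.2555]
orientation: [3.141, -0.002, 0.0]
force: [1.3, -0.8, 0.1]
opening: 0.0465
```

>>> {"fn": "carry_out", "kwargs": {
  "steps": [
    {"xyz": [2.3,4.1,0],"rot": [0,0,-1]},
    {"xyz": [4.6,8.2,0],"rot": [0,0,-1]},
    {"xyz": [6.9,12.3,0],"rot": [0,0,-1]},
    {"xyz": [9.2,16.4,0],"rot": [0,0,-1]},
    {"xyz": [11.5,20.5,0],"rot": [0,0,-1]},
    {"xyz": [13.8,24.6,0],"rot": [0,0,-1]},
    {"xyz": [16.1,28.7,-2],"rot": [0,0,-1]},
    {"xyz": [18.4,32.5,-5],"rot": [0,0,-1]},
    {"xyz": [18.4,32.5,-9],"rot": [0,0,-1]},
    {"xyz": [18.4,32.5,-12],"rot": [0,0,-1]}
  ]
}}

```text
t: 2.1
tool_pos: [0.61, 0.1942, 0.1318]
orientation: [3.141, -0.034, -0.005]
force: [-0.0, 0.2, -0.6]
opening: 0.0462
```

```bash
python3 - <<'E'
from h import *
t=snap('top','t1'); s=snap('side','s1'); print(read_state()['tool_pos'])
crop(s,(190,180,400,380),3.5,'s1a'); crop(t,(180,150,380,300),4,'t1a')
E
```

```text
[0.60691689 0.19221475 0.12861078]
```

View pics/s1a.png

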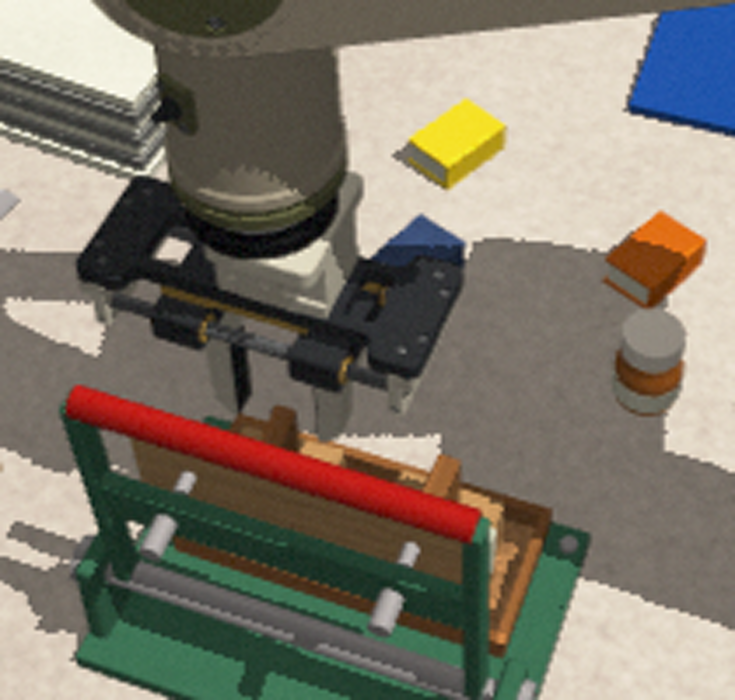

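View pics/t1.png

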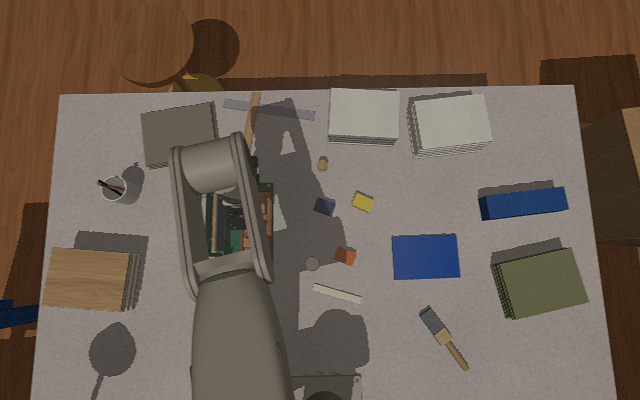

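```bash
python3 - <<'E'
from h import *
for i in range(3):
    s=read_state();print(s['t'],s['tool_pos'],s['q'],s['dq'].round(3)); 
E
```

```text
2.2 [0.60691689 0.19221475 0.12861078] [ 2.26235747e-01  3.08409763e-01  1.48211572e+00 -6.05072044e-05
  1.36254904e+00  2.49423069e-01] [-0.012 -0.062 -0.066  0.     0.061 -0.   ]
2.2 [0.60691689 0.19221475 0.12861078] [ 2.26235747e-01  3.08409763e-01  1.48211572e+00 -6.05072044e-05
  1.36254904e+00  2.49423069e-01] [-0.012 -0.062 -0.066  0.     0.061 -0.   ]
2.2 [0.60691689 0.19221475 0.12861078] [ 2.26235747e-01  3.08409763e-01  1.48211572e+00 -6.05072044e-05
  1.36254904e+00  2.49423069e-01] [-0.012 -0.062 -0.066  0.     0.061 -0.   ]
```

>>> {"fn": "carry_out", "kwargs": {
  "steps": [
    {"xyz": [0,0,0],"rot": [0,0,0]},
    {"xyz": [0,0,0],"rot": [0,0,0]}
  ]
}}

```text
t: 2.4
tool_pos: [0.6126, 0.1927, 0.1384]
orientation: [-3.141, 0.038, -0.006]
force: [0.3, 0.6, 0.4]
opening: 0.0462
```

```bash
python3 - <<'E'
from h import *
s=read_state();print(s['t'],s['tool_pos'],s['dq'].round(3),s['force']); 
E
```

```text
2.4 [0.61256378 0.19266013 0.13844793] [-0.003 -0.012 -0.008 -0.001 -0.004  0.   ] [0.34097947 0.58626767 0.44649274]
```

>>> {"fn": "carry_out", "kwargs": {
  "steps": [
    {"xyz": [0,0.1,-2]},
    {"xyz": [0,0.1,-4]},
    {"xyz": [0,0.1,-5.5]},
    {"xyz": [0,0.1,-6.1]},
    {"xyz": [0,0.1,-6.1]},
    {"xyz": [0,0.1,-6.1]}
  ]
}}

```text
validation failed for argument at $.st...
```

>>> {"fn": "carry_out", "kwargs": {
  "steps": [
    {"xyz": [0,0,0]},
    {"xyz": [0,0,0]},
    {"xyz": [0,0,0]},
    {"xyz": [0,0,0]},
    {"xyz": [0,0,0]}
  ],
  "grip": 0,
  "force": 40
}}

```text
validation failed for argument at $.st...
```

>>> {"fn": "carry_out", "kwargs": {
  "steps": [
    {"xyz": [0,0.1,-2],"rot": [0,0,0]},
    {"xyz": [0,0.1,-4],"rot": [0,0,0]},
    {"xyz": [0,0.1,-5.5],"rot": [0,0,0]},
    {"xyz": [0,0.1,-6.1],"rot": [0,0,0]},
    {"xyz": [0,0.1,-6.1],"rot": [0,0,0]},
    {"xyz": [0,0.1,-6.1],"rot": [0,0,0]}
  ]
}}

```text
t: 3.0
tool_pos: [0.6119, 0.1938, 0.0759]
orientation: [-3.141, 0.038, -0.002]
force: [-0.6, 0.2, 0.2]
opening: 0.0462
```

>>> {"fn": "carry_out", "kwargs": {
  "steps": [
    {"xyz": [0,0,0],"rot": [0,0,0]},
    {"xyz": [0,0,0],"rot": [0,0,0]},
    {"xyz": [0,0,0],"rot": [0,0,0]},
    {"xyz": [0,0,0],"rot": [0,0,0]},
    {"xyz": [0,0,0],"rot": [0,0,0]},
    {"xyz": [0,0,0],"rot": [0,0,0]}
  ],
  "grip": 0,
  "force": 40
}}

```text
t: 3.6
tool_pos: [0.6117, 0.1936, 0.075]
orientation: [-3.141, 0.038, -0.002]
force: [3.5, -0.6, 0.1]
opening: 0.014
```

>>> {"fn": "carry_out", "kwargs": {
  "steps": [
    {"xyz": [0,0,0.7],"rot": [0,0,0]},
    {"xyz": [0,0,1.6],"rot": [0,0,0]},
    {"xyz": [0,0,3],"rot": [0,0,0]},
    {"xyz": [0,0,5],"rot": [0,0,0]},
    {"xyz": [0,0,7],"rot": [0,0,0]},
    {"xyz": [0,0,9],"rot": [0,0,0]},
    {"xyz": [0,0,10],"rot": [0,0,0]},
    {"xyz": [0,0,10],"rot": [0,0,0]}
  ]
}}

```text
t: 4.4
tool_pos: [0.6124, 0.194, 0.1774]
orientation: [-3.14, 0.038, -0.006]
force: [0.6, 0.8, -6.0]
opening: 0.0137
```

```bash
python3 - <<'E'
from h import *
for n in('top','side'):
    im=load('t1' if n=='top' else 's1');h=cv2.cvtColor(im,cv2.COLOR_RGB2HSV); m=cv2.inRange(h,(100,90,30),(130,255,255))
    m[:,:365]=0;m[:,470:]=0;m[:150]=0
    for c in cv2.findContours(m,0,1)[0]:
        if cv2.contourArea(c)<1500: continue
        b=cv2.approxPolyDP(c,4,True)[:,0]; print(n,b.tolist(),ray(n,b,.01).round(3).tolist(),ray(n,b,.01).mean(0))
E
```

```text
top [[455, 235], [392, 237], [394, 278], [459, 276]] [[0.507, -0.414, 0.01], [0.505, -0.22, 0.01], [0.382, -0.22, 0.01], [0.384, -0.416, 0.01]] [ 0.44454702 -0.31726919  0.01      ]
side [[429, 174], [418, 171], [403, 180], [379, 183], [370, 211], [417, 222]] [[0.385, -0.415, 0.01], [0.417, -0.418, 0.01], [0.449, -0.365, 0.01], [0.509, -0.329, 0.01], [0.504, -0.213, 0.01], [0.381, -0.215, 0.01]] [ 0.44076047 -0.32574186  0.01      ]
```

>>> {"fn": "carry_out", "kwargs": {
  "steps": [
    {"xyz": [-1.2,-4,0],"rot": [0,0,0]},
    {"xyz": [-2.4,-8,0],"rot": [0,0,0]},
    {"xyz": [-3.6,-12,0],"rot": [0,0,0]},
    {"xyz": [-4.8,-16,0],"rot": [0,0,0]},
    {"xyz": [-6,-20,0],"rot": [0,0,0]},
    {"xyz": [-7.2,-24,0],"rot": [0,0,0]},
    {"xyz": [-8.4,-28,0],"rot": [0,0,0]},
    {"xyz": [-9.6,-32,0],"rot": [0,0,0]},
    {"xyz": [-10.8,-36,0],"rot": [0,0,0]},
    {"xyz": [-12,-40,0],"rot": [0,0,0]}
  ]
}}

```text
t: 5.4
tool_pos: [0.4897, -0.2074, 0.1735]
orientation: [-3.141, 0.038, 0.002]
force: [0.6, 0.5, -6.8]
opening: 0.0136
```

>>> {"fn": "carry_out", "kwargs": {
  "steps": [
    {"xyz": [-1.2,-4,0],"rot": [0,0,0.5]},
    {"xyz": [-2.4,-8,0],"rot": [0,0,1]},
    {"xyz": [-3.6,-12,0],"rot": [0,0,1]},
    {"xyz": [-4.6,-15.8,0],"rot": [0,0,1]},
    {"xyz": [-4.6,-15.8,-2],"rot": [0,0,1]},
    {"xyz": [-4.6,-15.8,-4],"rot": [0,0,1]},
    {"xyz": [-4.6,-15.8,-6],"rot": [0,0,1]},
    {"xyz": [-4.6,-15.8,-8],"rot": [0,0,1]},
    {"xyz": [-4.6,-15.8,-9],"rot": [0,0,1]},
    {"xyz": [-4.6,-15.8,-9],"rot": [0,0,1]}
  ]
}}

```text
t: 6.4
tool_pos: [0.4436, -0.3628, 0.0818]
orientation: [-3.138, 0.01, 0.006]
force: [-0.1, 0.6, -6.2]
opening: 0.0135
```

>>> {"fn": "carry_out", "kwargs": {
  "steps": [
    {"xyz": [0,0,-0.3],"rot": [0,0,0]},
    {"xyz": [0,0,-0.6],"rot": [0,0,0]},
    {"xyz": [0,0,-0.8],"rot": [0,0,0]},
    {"xyz": [0,0,-0.9],"rot": [0,0,0]},
    {"xyz": [0,0,-0.9],"rot": [0,0,0]}
  ]
}}

```text
t: 6.9
tool_pos: [0.4452, -0.3644, 0.0758]
orientation: [3.141, -0.01, 0.0]
force: [-0.3, 0.2, -7.4]
opening: 0.0136
```

>>> {"fn": "carry_out", "kwargs": {
  "steps": [
    {"xyz": [0,0,-0.1],"rot": [0,0,0]},
    {"xyz": [0,0,-0.2],"rot": [0,0,0]},
    {"xyz": [0,0,-0.3],"rot": [0,0,0]},
    {"xyz": [0,0,-0.3],"rot": [0,0,0]}
  ]
}}

```text
t: 7.3
tool_pos: [0.4453, -0.3644, 0.073]
orientation: [3.141, -0.01, 0.0]
force: [-1.4, 1.6, -3.7]
opening: 0.0135
```

>>> {"fn": "carry_out", "kwargs": {
  "steps": [
    {"xyz": [0,0,-0.1],"rot": [0,0,0]},
    {"xyz": [0,0,-0.1],"rot": [0,0,0]}
  ]
}}

```text
t: 7.5
tool_pos: [0.4453, -0.3644, 0.073]
orientation: [3.141, -0.01, 0.0]
force: [-5.0, 4.1, 4.9]
opening: 0.014
```

Seated. Release.

>>> {"fn": "carry_out", "kwargs": {
  "steps": [
    {"xyz": [0,0,0],"rot": [0,0,0]},
    {"xyz": [0,0,0],"rot": [0,0,0]},
    {"xyz": [0,0,0.1],"rot": [0,0,0]},
    {"xyz": [0,0,2],"rot": [0,0,0]},
    {"xyz": [0,0,5],"rot": [0,0,0]},
    {"xyz": [0,0,9],"rot": [0,0,0]}
  ],
  "grip": 0.5
}}

```text
t: 8.1
tool_pos: [0.4442, -0.3634, 0.1607]
orientation: [-3.139, 0.01, 0.004]
force: [1.1, 0.3, 0.2]
opening: 0.0462
```

>>> {"fn": "carry_out", "kwargs": {
  "steps": [
    {"xyz": [0.6,4.7,1],"rot": [0,0,-0.5]},
    {"xyz": [1.2,9.4,1],"rot": [0,0,-1]},
    {"xyz": [1.8,14.1,1],"rot": [0,0,-1]},
    {"xyz": [2.4,18.8,1],"rot": [0,0,-1]},
    {"xyz": [3,23.5,1],"rot": [0,0,-1]},
    {"xyz": [3.6,28.2,1],"rot": [0,0,-1]},
    {"xyz": [4.2,32.9,1],"rot": [0,0,-1]},
    {"xyz": [4.8,37.6,1],"rot": [0,0,-1]},
    {"xyz": [5.4,42.3,1],"rot": [0,0,-1]},
    {"xyz": [6,47,1],"rot": [0,0,-1]}
  ]
}}

```text
t: 9.1
tool_pos: [0.5055, 0.1077, 0.1722]
orientation: [-3.141, 0.038, -0.002]
force: [0.7, 0.6, 0.4]
opening: 0.0464
```

>>> {"fn": "carry_out", "kwargs": {
  "steps": [
    {"xyz": [0.5,4.5,0],"rot": [0,0,0]},
    {"xyz": [1,8.8,0],"rot": [0,0,0]},
    {"xyz": [1,8.8,-3],"rot": [0,0,0]},
    {"xyz": [1,8.8,-3],"rot": [0,0,0]},
    {"xyz": [1,8.8,-3],"rot": [0,0,0]}
  ]
}}

```text
t: 9.6
tool_pos: [0.5144, 0.1932, 0.1412]
orientation: [3.141, -0.038, -0.003]
force: [0.0, -0.6, 0.9]
opening: 0.0468
```

```bash
python3 - <<'E'
from h import *
s=snap('side','s2'); crop(s,(190,130,450,380),3,'s2a')
E
```

```text
(no output)
```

View pics/s2a.png

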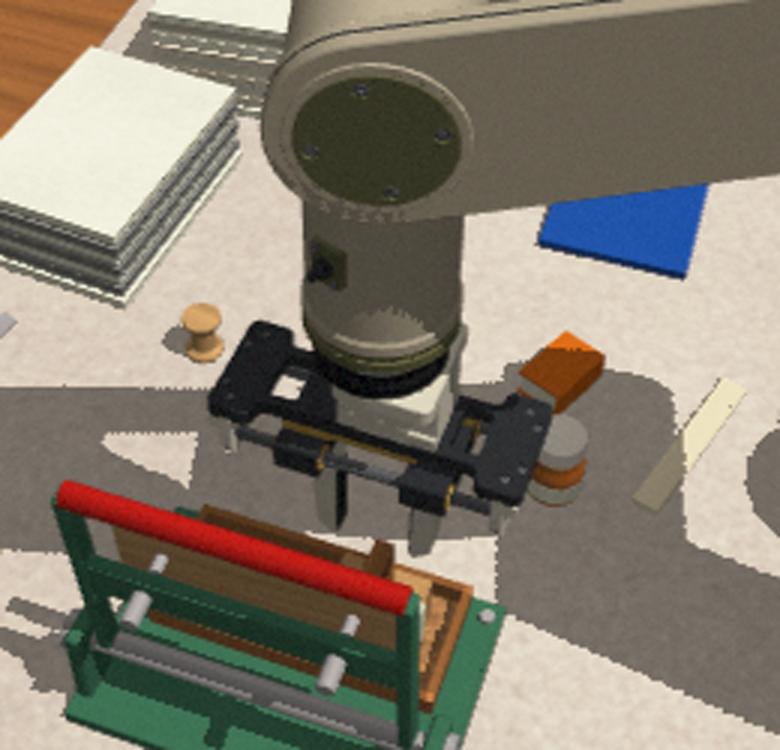

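>>> {"fn": "carry_out", "kwargs": {
  "steps": [
    {"xyz": [0.1,0.1,-2],"rot": [0,0,0]},
    {"xyz": [0.1,0.1,-4],"rot": [0,0,0]},
    {"xyz": [0.1,0.1,-5.8],"rot": [0,0,0]},
    {"xyz": [0.1,0.1,-6.5],"rot": [0,0,0]},
    {"xyz": [0.1,0.1,-6.5],"rot": [0,0,0]},
    {"xyz": [0.1,0.1,-6.5],"rot": [0,0,0]}
  ]
}}

```text
t: 10.25
tool_pos: [0.5171, 0.1944, 0.0781]
orientation: [-3.141, 0.039, -0.003]
force: [0.2, -0.2, -0.4]
opening: 0.0462
```

>>> {"fn": "carry_out", "kwargs": {
  "steps": [
    {"xyz": [0,0,0],"rot": [0,0,0]},
    {"xyz": [0,0,0],"rot": [0,0,0]},
    {"xyz": [0,0,0],"rot": [0,0,0]},
    {"xyz": [0,0,0],"rot": [0,0,0]},
    {"xyz": [0,0,0],"rot": [0,0,0]},
    {"xyz": [0,0,0],"rot": [0,0,0]}
  ],
  "grip": 0,
  "force": 40
}}

```text
t: 10.85
tool_pos: [0.5156, 0.1947, 0.0766]
orientation: [3.141, -0.037, -0.002]
force: [-5.3, -0.4, 3.5]
opening: 0.0139
```

>>> {"fn": "carry_out", "kwargs": {
  "steps": [
    {"xyz": [0,0,0.7],"rot": [0,0,0]},
    {"xyz": [0,0,1.6],"rot": [0,0,0]},
    {"xyz": [0,0,3],"rot": [0,0,0]},
    {"xyz": [0,0,5],"rot": [0,0,0]},
    {"xyz": [0,0,7],"rot": [0,0,0]},
    {"xyz": [0,0,9],"rot": [0,0,0]},
    {"xyz": [0,0,10],"rot": [0,0,0]},
    {"xyz": [0,0,10],"rot": [0,0,0]}
  ]
}}

```text
t: 11.65
tool_pos: [0.5175, 0.195, 0.1792]
orientation: [-3.14, 0.038, -0.007]
force: [-0.1, 0.4, -5.6]
opening: 0.0138
```

>>> {"fn": "carry_out", "kwargs": {
  "steps": [
    {"xyz": [-0.7,-4.6,0],"rot": [0,0,0.5]},
    {"xyz": [-1.4,-9.3,0],"rot": [0,0,1]},
    {"xyz": [-2.1,-14,0],"rot": [0,0,1]},
    {"xyz": [-2.8,-18.6,0],"rot": [0,0,1]},
    {"xyz": [-3.5,-23.3,0],"rot": [0,0,1]},
    {"xyz": [-4.2,-28,0],"rot": [0,0,1]},
    {"xyz": [-4.9,-32.6,0],"rot": [0,0,1]},
    {"xyz": [-5.6,-37.3,0],"rot": [0,0,1]},
    {"xyz": [-6.3,-42,0],"rot": [0,0,1]},
    {"xyz": [-7.1,-46.5,0],"rot": [0,0,1]}
  ]
}}

```text
t: 12.65
tool_pos: [0.444, -0.272, 0.1755]
orientation: [-3.141, 0.011, 0.002]
force: [1.3, 0.4, -6.0]
opening: 0.0138
```

>>> {"fn": "carry_out", "kwargs": {
  "steps": [
    {"xyz": [0,0,-2],"rot": [0,0,0]},
    {"xyz": [0,0,-4],"rot": [0,0,0]},
    {"xyz": [0,0,-6],"rot": [0,0,0]},
    {"xyz": [0,0,-8],"rot": [0,0,0]},
    {"xyz": [0,0,-9],"rot": [0,0,0]},
    {"xyz": [0,0,-9.5],"rot": [0,0,0]},
    {"xyz": [0,0,-9.7],"rot": [0,0,0]},
    {"xyz": [0,0,-9.8],"rot": [0,0,0]},
    {"xyz": [0,0,-9.8],"rot": [0,0,0]}
  ]
}}

```text
t: 13.55
tool_pos: [0.4457, -0.2707, 0.0795]
orientation: [3.141, -0.01, 0.002]
force: [0.4, 0.6, -6.7]
opening: 0.0138
```

>>> {"fn": "carry_out", "kwargs": {
  "steps": [
    {"xyz": [0,0,-0.2],"rot": [0,0,0]},
    {"xyz": [0,0,-0.3],"rot": [0,0,0]},
    {"xyz": [0,0,-0.4],"rot": [0,0,0]},
    {"xyz": [0,0,-0.4],"rot": [0,0,0]}
  ]
}}

```text
t: 13.95
tool_pos: [0.4452, -0.2704, 0.0747]
orientation: [3.141, -0.01, 0.0]
force: [0.3, 0.2, -6.6]
opening: 0.0137
```

>>> {"fn": "carry_out", "kwargs": {
  "steps": [
    {"xyz": [0,0,-0.1],"rot": [0,0,0]},
    {"xyz": [0,0,-0.2],"rot": [0,0,0]},
    {"xyz": [0,0,-0.2],"rot": [0,0,0]}
  ]
}}

```text
t: 14.25
tool_pos: [0.4453, -0.2704, 0.0746]
orientation: [3.142, -0.01, -0.0]
force: [-8.4, 5.0, 13.0]
opening: 0.0136
```

>>> {"fn": "carry_out", "kwargs": {
  "steps": [
    {"xyz": [0,0,0.1],"rot": [0,0,0]},
    {"xyz": [0,0,0.1],"rot": [0,0,0]},
    {"xyz": [0,0,0.1],"rot": [0,0,0]},
    {"xyz": [0,0,2],"rot": [0,0,0]},
    {"xyz": [0,0,5],"rot": [0,0,0]},
    {"xyz": [0,0,9],"rot": [0,0,0]},
    {"xyz": [0,0,12],"rot": [0,0,0]}
  ],
  "grip": 0.5
}}

```text
t: 14.95
tool_pos: [0.4456, -0.2707, 0.195]
orientation: [3.141, -0.01, 0.002]
force: [0.9, -0.1, 0.5]
opening: 0.0467
```

```bash
python3 - <<'E'
from h import *
t=snap('top','t3'); s=snap('side','s3'); print(read_state()['tool_pos'])
crop(t,(190,150,390,300),4,'t3a')
E
```

```text
[ 0.44774358 -0.27225384  0.19837154]
```

View pics/s3.png

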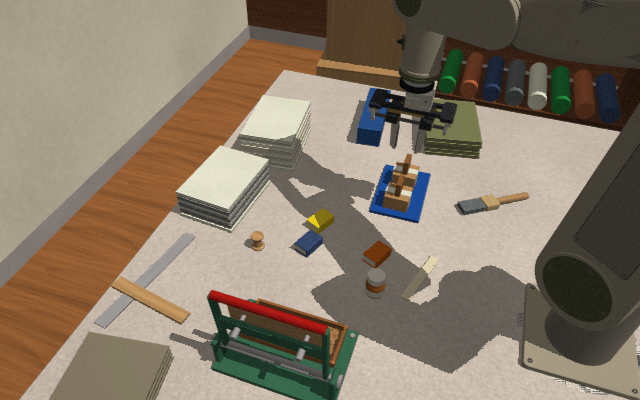

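View pics/t3a.png

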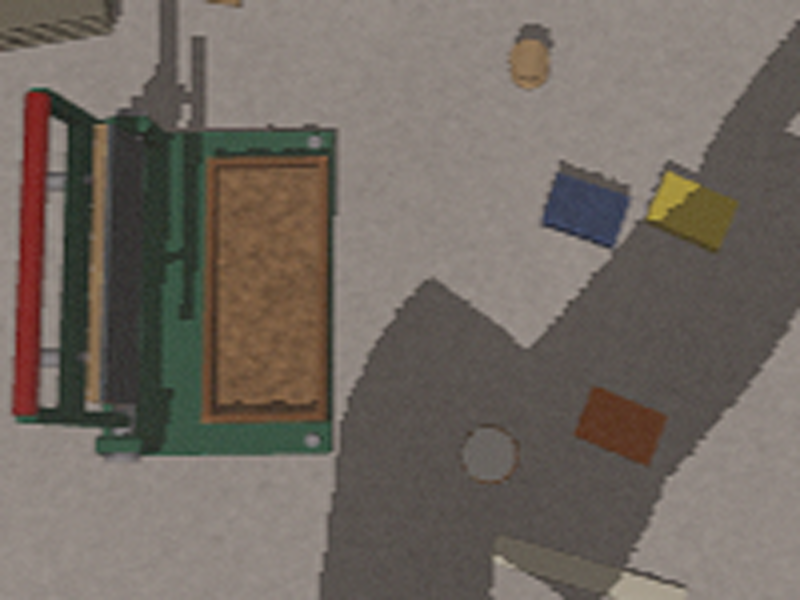

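```bash
python3 - <<'E'
from h import *
t=load('t3'); crop(t,(318,185,382,270),9,'t3b')
s=load('s3'); crop(s,(285,200,400,300),6,'s3b')
E
```

```text
(no output)
```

View pics/t3b.png

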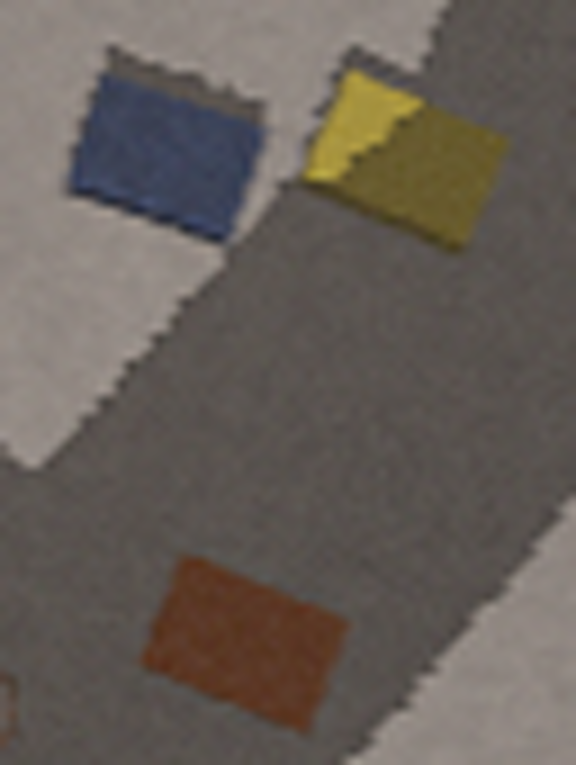

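View pics/s3b.png

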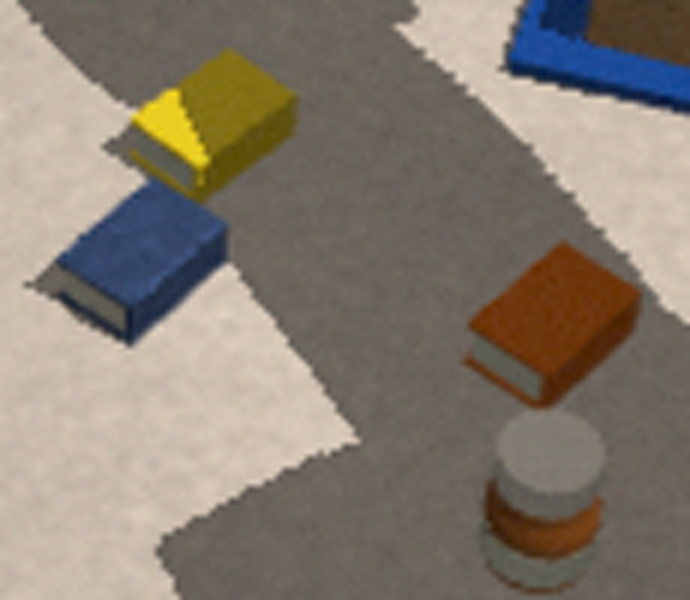

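```bash
cat >> h.py <<'E'
def P(pts,k,o,z,n='top'):
    pts=np.array(pts,float); return ray(n,(pts+.5)/k-.5+np.array(o),z)
def rect(w):
    # corners in order: going round; first edge long (y-side 60)
    w=w[:,:2]; c=w.mean(0)
    ly=((w[0]-w[1])+(w[3]-w[2]))/2; lx=((w[0]-w[3])+(w[1]-w[2]))/2
    return c.round(4),np.linalg.norm(lx).round(4),np.linalg.norm(ly).round(4),np.degrees(np.arctan2(lx[1],lx[0])).round(1),np.degrees(np.arctan2(ly[1],ly[0])).round(1)
E
python3 - <<'E'
from h import *
for nm,q in (('blue',[(107,72),(266,122),(235,230),(70,180)]),('yel',[(347,68),(510,138),(468,240),(304,178)]),('org',[(188,556),(350,620),(312,727),(145,657)])):
    print(nm,'top',*rect(P(q,9,(318,185),.024)))
for nm,q in (('blue',[(58,260),(152,182),(228,233),(128,308)]),('yel',[(132,120),(230,50),(298,97),(208,165)]),('org',[(470,325),(563,243),(640,296),(548,372)])):
    print(nm,'side',*rect(P(q,6,(285,200),.024,'side')))
E
```

```text
blue top [ 0.6176 -0.0521] 0.0392 0.0579 -18.9 71.3
yel top [ 0.6141 -0.1332] 0.0397 0.0599 -23.7 66.3
org top [ 0.4517 -0.0738] 0.0371 0.059 -23.3 66.7
blue side [ 0.6165 -0.049 ] 0.0398 0.057 -22.8 66.6
yel side [ 0.613  -0.1334] 0.0404 0.0576 -22.8 65.3
org side [ 0.4515 -0.0724] 0.0383 0.058 -23.3 65.1
```

>>> {"fn": "carry_out", "kwargs": {
  "steps": [
    {"xyz": [0.1,4.5,0],"rot": [0,0,-6]},
    {"xyz": [0.2,9,0],"rot": [0,0,-12]},
    {"xyz": [0.4,14,-2],"rot": [0,0,-18]},
    {"xyz": [0.6,19.7,-6],"rot": [0,0,-22.7]},
    {"xyz": [0.6,19.7,-10],"rot": [0,0,-22.7]},
    {"xyz": [0.6,19.7,-13],"rot": [0,0,-22.7]},
    {"xyz": [0.6,19.7,-13],"rot": [0,0,-22.7]},
    {"xyz": [0.6,19.7,-13],"rot": [0,0,-22.7]}
  ],
  "grip": 0.78,
  "force": 15
}}

```text
t: 15.85
tool_pos: [0.4505, -0.0733, 0.0624]
orientation: [-3.078, 0.628, 0.003]
force: [0.9, -0.9, 0.9]
opening: 0.0724
```

```bash
python3 - <<'E'
from h import *
s=snap('side','s4'); st=read_state(); print(st['tool_pos'],st['orientation'])
crop(s,(280,150,440,300),5,'s4a')
E
```

```text
[ 0.45195297 -0.07392758  0.06396839] [ 3.07781219e+00 -6.28969214e-01  1.81635870e-03]
```

View pics/s4a.png

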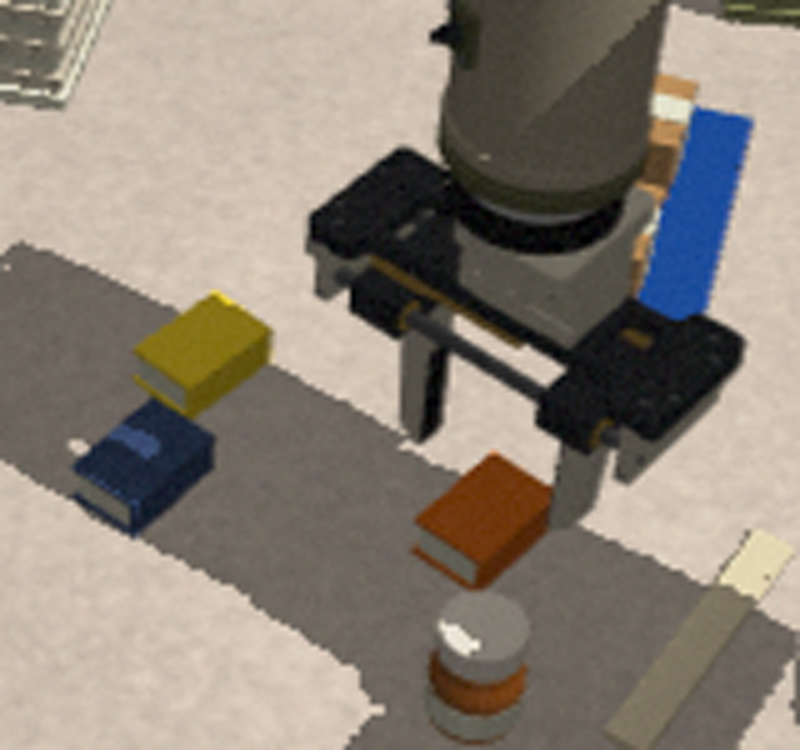

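>>> {"fn": "carry_out", "kwargs": {
  "steps": [
    {"xyz": [0,0,-1.2],"rot": [0,0,0]},
    {"xyz": [0,0,-2.4],"rot": [0,0,0]},
    {"xyz": [0,0,-2.8],"rot": [0,0,0]},
    {"xyz": [0,0,-2.8],"rot": [0,0,0]},
    {"xyz": [0,0,-2.8],"rot": [0,0,0]}
  ]
}}

```text
t: 16.4
tool_pos: [0.4511, -0.0734, 0.0347]
orientation: [-3.078, 0.629, 0.0]
force: [-0.1, 0.8, -0.5]
opening: 0.0727
```

>>> {"fn": "carry_out", "kwargs": {
  "steps": [
    {"xyz": [0,0,0],"rot": [0,0,0]},
    {"xyz": [0,0,0],"rot": [0,0,0]},
    {"xyz": [0,0,0],"rot": [0,0,0]},
    {"xyz": [0,0,0],"rot": [0,0,0]},
    {"xyz": [0,0,0],"rot": [0,0,0]}
  ],
  "grip": 0.3,
  "force": 15
}}

```text
t: 16.9
tool_pos: [0.4512, -0.0733, 0.0348]
orientation: [-3.078, 0.628, -0.0]
force: [0.4, -0.3, 1.0]
opening: 0.0394
```

>>> {"fn": "carry_out", "kwargs": {
  "steps": [
    {"xyz": [0,0,1],"rot": [0,0,0]},
    {"xyz": [0,0,3],"rot": [0,0,0]},
    {"xyz": [0,0,5],"rot": [0,0,0]},
    {"xyz": [0,0,8],"rot": [0,0,0]},
    {"xyz": [0,0,10],"rot": [0,0,0]}
  ]
}}

```text
t: 17.4
tool_pos: [0.4518, -0.0735, 0.1373]
orientation: [3.078, -0.628, 0.003]
force: [0.8, -0.2, -0.7]
opening: 0.0395
```

```bash
python3 - <<'E'
from h import *
s=snap('side','s5'); st=read_state(); print(st['tool_pos'],st['orientation'],st['force'])
crop(s,(280,130,440,280),5,'s5a')
E
```

```text
[ 0.4535816  -0.07396335  0.14053451] [ 3.07766584 -0.62815639  0.01033528] [ 2.37132719 -0.65541037  2.36124494]
```

View pics/s5a.png

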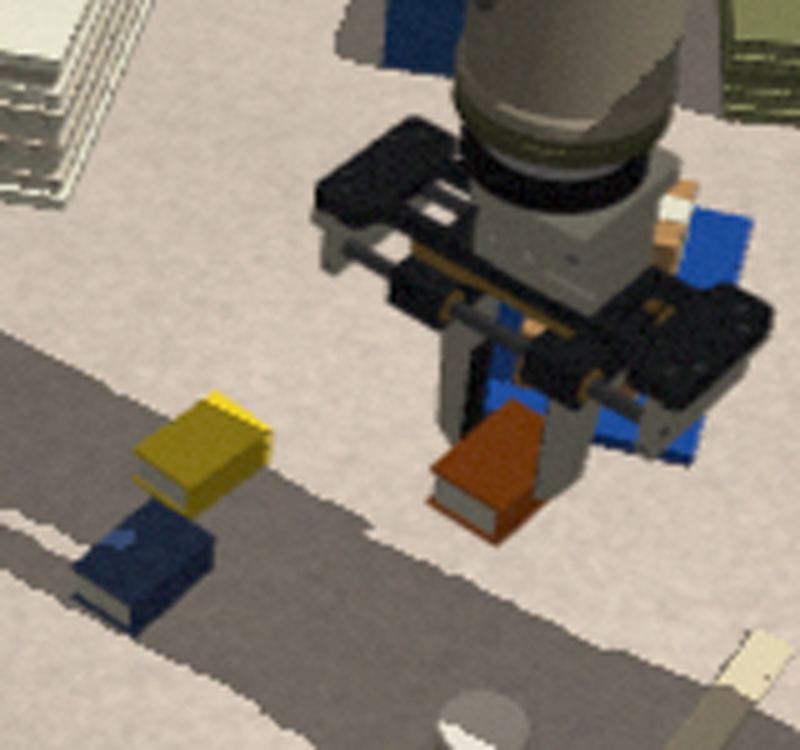

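>>> {"fn": "carry_out", "kwargs": {
  "steps": [
    {"xyz": [0.9,4.5,0],"rot": [0,0,5]},
    {"xyz": [1.8,9,0],"rot": [0,0,10]},
    {"xyz": [2.7,13.5,0],"rot": [0,0,15]},
    {"xyz": [3.6,18,0],"rot": [0,0,20]},
    {"xyz": [4.2,22.5,0],"rot": [0,0,22.6]},
    {"xyz": [4.5,26.8,0],"rot": [0,0,22.6]},
    {"xyz": [4.5,26.8,-3],"rot": [0,0,22.6]},
    {"xyz": [4.5,26.8,-6],"rot": [0,0,22.6]},
    {"xyz": [4.5,26.8,-7],"rot": [0,0,22.6]},
    {"xyz": [4.5,26.8,-7],"rot": [0,0,22.6]}
  ]
}}

```text
t: 18.45
tool_pos: [0.4944, 0.1941, 0.0628]
orientation: [3.14, -0.013, -0.006]
force: [-0.8, 0.5, -0.0]
opening: 0.0397
```

>>> {"fn": "carry_out", "kwargs": {
  "steps": [
    {"xyz": [0,0,0],"rot": [0,0,0]}
  ]
}}

```text
t: 18.55
tool_pos: [0.4967, 0.1945, 0.0657]
orientation: [-3.141, 0.014, -0.001]
force: [-0.7, 0.0, -0.3]
opening: 0.0395
```

>>> {"fn": "carry_out", "kwargs": {
  "steps": [
    {"xyz": [0,0,-0.6],"rot": [0,0,0]},
    {"xyz": [0,0,-1.2],"rot": [0,0,0]},
    {"xyz": [0,0,-1.6],"rot": [0,0,0]},
    {"xyz": [0,0,-1.8],"rot": [0,0,0]},
    {"xyz": [0,0,-1.8],"rot": [0,0,0]},
    {"xyz": [0,0,-1.8],"rot": [0,0,0]}
  ]
}}

```text
t: 19.15
tool_pos: [0.4962, 0.1946, 0.0468]
orientation: [3.141, -0.013, 0.0]
force: [-0.2, -0.6, 2.2]
opening: 0.0399
```

>>> {"fn": "carry_out", "kwargs": {
  "steps": [
    {"xyz": [0,0,0],"rot": [0,0,0]},
    {"xyz": [0,0,0],"rot": [0,0,0]},
    {"xyz": [0,0,0],"rot": [0,0,0]},
    {"xyz": [0,0,1],"rot": [0,0,0]},
    {"xyz": [0,0,3],"rot": [0,0,0]},
    {"xyz": [0,0,6],"rot": [0,0,0]},
    {"xyz": [0,0,10],"rot": [0,0,0]}
  ],
  "grip": 0.5
}}

```text
t: 19.85
tool_pos: [0.4948, 0.1943, 0.1466]
orientation: [3.141, -0.013, -0.005]
force: [-0.5, 1.0, 0.4]
opening: 0.0464
```

>>> {"fn": "carry_out", "kwargs": {
  "steps": [
    {"xyz": [2,-4.1,0],"rot": [0,0,-4]},
    {"xyz": [4,-8.2,0],"rot": [0,0,-8]},
    {"xyz": [6,-12.3,0],"rot": [0,0,-12]},
    {"xyz": [8,-16.4,0],"rot": [0,0,-16]},
    {"xyz": [10,-20.5,0],"rot": [0,0,-20]},
    {"xyz": [12.1,-24.6,0],"rot": [0,0,-20]},
    {"xyz": [12.1,-24.6,-4],"rot": [0,0,-20]},
    {"xyz": [12.1,-24.6,-8],"rot": [0,0,-20]},
    {"xyz": [12.1,-24.6,-8],"rot": [0,0,-20]},
    {"xyz": [12.1,-24.6,-8],"rot": [0,0,-20]}
  ],
  "grip": 0.78
}}

```text
t: 20.85
tool_pos: [0.6165, -0.0511, 0.0668]
orientation: [-3.092, 0.558, 0.003]
force: [1.1, 0.6, 1.0]
opening: 0.0725
```

```bash
python3 - <<'E'
from h import *
s=snap('side','s6'); st=read_state(); print(st['tool_pos'],st['orientation'],st['force'])
crop(s,(200,180,360,360),4.4,'s6a')
E
```

```text
[ 0.61805277 -0.05119471  0.0687414 ] [-3.09162240e+00  5.57754203e-01 -2.64552176e-03] [0.22314029 0.07914886 0.77284398]
```

View pics/s6a.png

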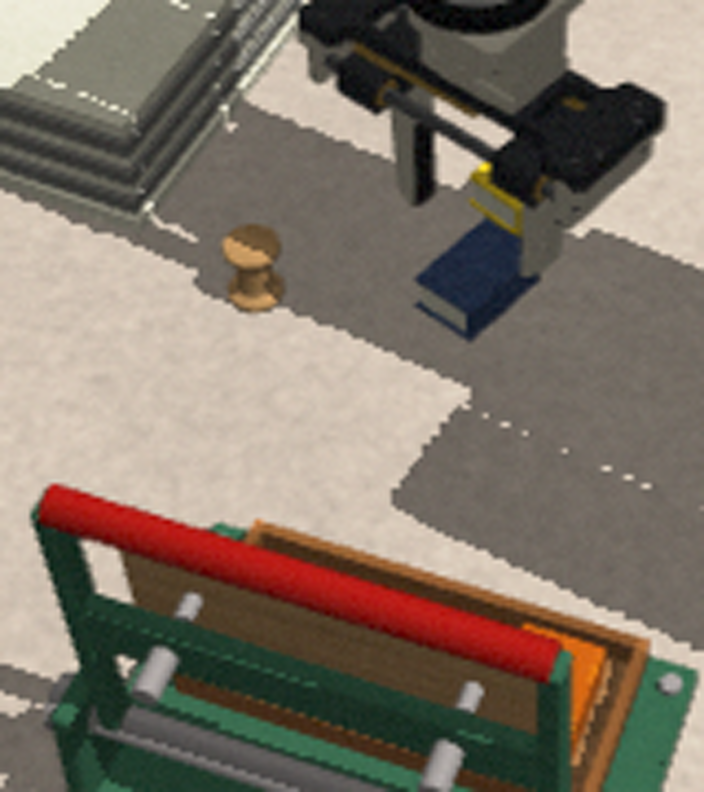

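>>> {"fn": "carry_out", "kwargs": {
  "steps": [
    {"xyz": [0,0,-1.2],"rot": [0,0,0]},
    {"xyz": [0,0,-2.4],"rot": [0,0,0]},
    {"xyz": [0,0,-3.2],"rot": [0,0,0]},
    {"xyz": [0,0,-3.2],"rot": [0,0,0]},
    {"xyz": [0,0,-3.2],"rot": [0,0,0]}
  ]
}}

```text
t: 21.4
tool_pos: [0.6168, -0.0512, 0.0343]
orientation: [-3.092, 0.558, 0.001]
force: [-0.0, -0.4, -0.3]
opening: 0.0727
```

>>> {"fn": "carry_out", "kwargs": {
  "steps": [
    {"xyz": [0,0,0],"rot": [0,0,0]},
    {"xyz": [0,0,0],"rot": [0,0,0]},
    {"xyz": [0,0,0],"rot": [0,0,0]},
    {"xyz": [0,0,0],"rot": [0,0,0]},
    {"xyz": [0,0,0],"rot": [0,0,0]}
  ],
  "grip": 0.3,
  "force": 15
}}

```text
t: 21.9
tool_pos: [0.6172, -0.0514, 0.0348]
orientation: [3.092, -0.558, 0.0]
force: [0.5, -0.2, 0.5]
opening: 0.0396
```

>>> {"fn": "carry_out", "kwargs": {
  "steps": [
    {"xyz": [0,0,1],"rot": [0,0,0]},
    {"xyz": [0,0,3],"rot": [0,0,0]},
    {"xyz": [0,0,5],"rot": [0,0,0]},
    {"xyz": [0,0,8],"rot": [0,0,0]},
    {"xyz": [0,0,10],"rot": [0,0,0]}
  ]
}}

```text
t: 22.4
tool_pos: [0.6179, -0.0514, 0.1376]
orientation: [-3.092, 0.558, -0.004]
force: [0.2, -0.2, -0.4]
opening: 0.0396
```

```bash
python3 - <<'E'
from h import *
s=snap('side','s7'); st=read_state(); print(st['tool_pos'],st['orientation'],st['force'])
crop(s,(220,130,380,280),4.4,'s7a')
E
```

```text
[ 0.61980374 -0.05172522  0.14138636] [-3.09139741  0.55837034 -0.01150977] [ 1.88827821 -0.28740955  2.9599221 ]
```

View pics/s7a.png

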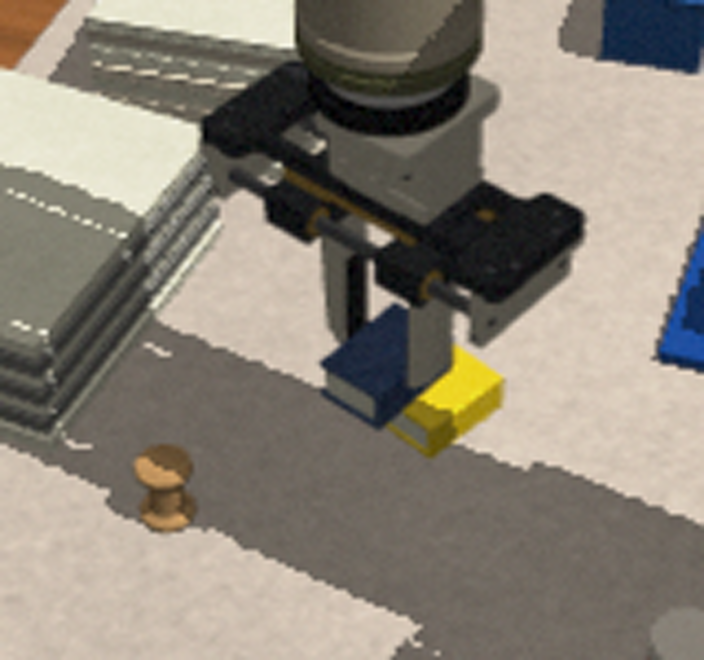

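>>> {"fn": "carry_out", "kwargs": {
  "steps": [
    {"xyz": [0.1,4.5,0],"rot": [0,0,5]},
    {"xyz": [0.2,9,0],"rot": [0,0,10]},
    {"xyz": [0.4,13.5,0],"rot": [0,0,15]},
    {"xyz": [0.6,18,0],"rot": [0,0,20]},
    {"xyz": [0.7,22.5,0],"rot": [0,0,20]},
    {"xyz": [0.7,24.5,0],"rot": [0,0,20]},
    {"xyz": [0.7,24.5,-3],"rot": [0,0,20]},
    {"xyz": [0.7,24.5,-6],"rot": [0,0,20]},
    {"xyz": [0.7,24.5,-7],"rot": [0,0,20]},
    {"xyz": [0.7,24.5,-7],"rot": [0,0,20]}
  ]
}}

```text
t: 23.45
tool_pos: [0.6222, 0.1932, 0.0621]
orientation: [3.14, -0.013, -0.007]
force: [-0.8, -0.5, 0.2]
opening: 0.0403
```

>>> {"fn": "carry_out", "kwargs": {
  "steps": [
    {"xyz": [0,0,-0.6],"rot": [0,0,0]},
    {"xyz": [0,0,-1.2],"rot": [0,0,0]},
    {"xyz": [0,0,-1.6],"rot": [0,0,0]},
    {"xyz": [0,0,-1.7],"rot": [0,0,0]},
    {"xyz": [0,0,-1.7],"rot": [0,0,0]},
    {"xyz": [0,0,-1.7],"rot": [0,0,0]}
  ]
}}

```text
t: 24.05
tool_pos: [0.6244, 0.1937, 0.048]
orientation: [-3.141, 0.013, -0.001]
force: [-0.1, 1.6, -1.6]
opening: 0.0395
```

>>> {"fn": "carry_out", "kwargs": {
  "steps": [
    {"xyz": [0,0,-0.1],"rot": [0,0,0]},
    {"xyz": [0,0,-0.1],"rot": [0,0,0]}
  ]
}}

```text
t: 24.25
tool_pos: [0.6243, 0.1937, 0.0468]
orientation: [-3.141, 0.013, -0.001]
force: [-0.9, -0.2, -0.6]
opening: 0.0396
```

>>> {"fn": "carry_out", "kwargs": {
  "steps": [
    {"xyz": [0,0,-0.05],"rot": [0,0,0]},
    {"xyz": [0,0,-0.05],"rot": [0,0,0]},
    {"xyz": [0,0,0],"rot": [0,0,0]},
    {"xyz": [0,0,0],"rot": [0,0,0]},
    {"xyz": [0,0,1],"rot": [0,0,0]},
    {"xyz": [0,0,3],"rot": [0,0,0]},
    {"xyz": [0,0,6],"rot": [0,0,0]},
    {"xyz": [0,0,10],"rot": [0,0,0]}
  ],
  "grip": 0.5
}}

```text
t: 25.05
tool_pos: [0.6228, 0.1933, 0.1463]
orientation: [3.141, -0.013, -0.005]
force: [-0.0, 0.6, -0.3]
opening: 0.0467
```

>>> {"fn": "carry_out", "kwargs": {
  "steps": [
    {"xyz": [-0.2,-4.5,0],"rot": [0,0,-4]},
    {"xyz": [-0.4,-9,0],"rot": [0,0,-8]},
    {"xyz": [-0.6,-13.5,0],"rot": [0,0,-12]},
    {"xyz": [-0.8,-18,0],"rot": [0,0,-16]},
    {"xyz": [-1,-22.5,0],"rot": [0,0,-20]},
    {"xyz": [-1.1,-27,0],"rot": [0,0,-23]},
    {"xyz": [-1.1,-31,0],"rot": [0,0,-23]},
    {"xyz": [-1.1,-32.7,-4],"rot": [0,0,-23]},
    {"xyz": [-1.1,-32.7,-8],"rot": [0,0,-23]},
    {"xyz": [-1.1,-32.7,-8],"rot": [0,0,-23]}
  ],
  "grip": 0.78
}}

```text
t: 26.05
tool_pos: [0.6085, -0.1329, 0.0608]
orientation: [-3.074, 0.641, 0.016]
force: [-2.3, 0.5, -0.7]
opening: 0.0727
```

```bash
python3 - <<'E'
from h import *
s=snap('side','s8');t=snap('top','t8'); st=read_state(); print(st['tool_pos'],st['orientation'],st['force'])
crop(s,(200,140,360,320),4.4,'s8a'); crop(t,(190,160,290,275),7,'t8a')
E
```

```text
[ 0.61261849 -0.13294514  0.06689834] [-3.07561491e+00  6.38963143e-01  2.85362460e-03] [-0.23313888 -0.36934155  0.58183727]
```

View pics/s8a.png

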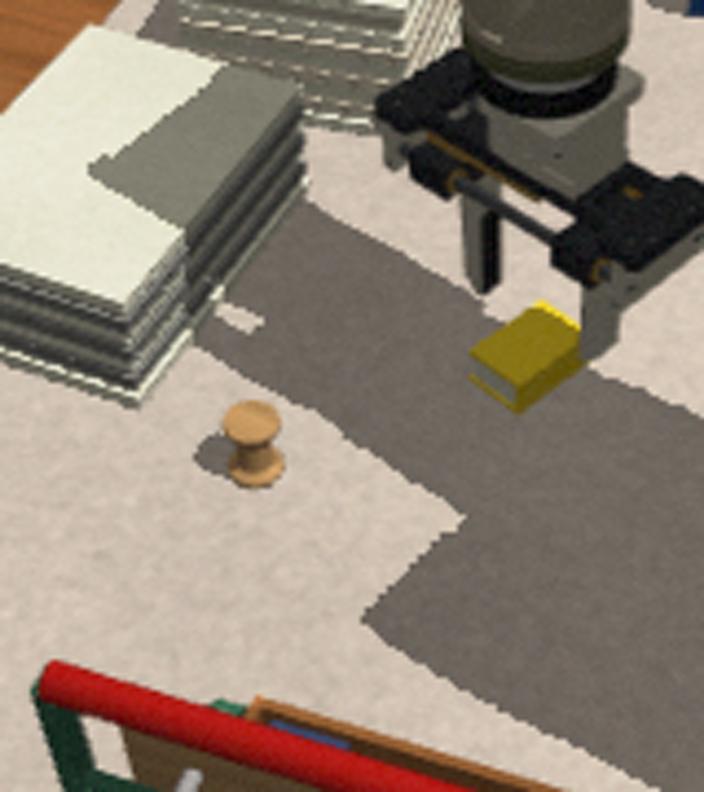

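View pics/t8a.png

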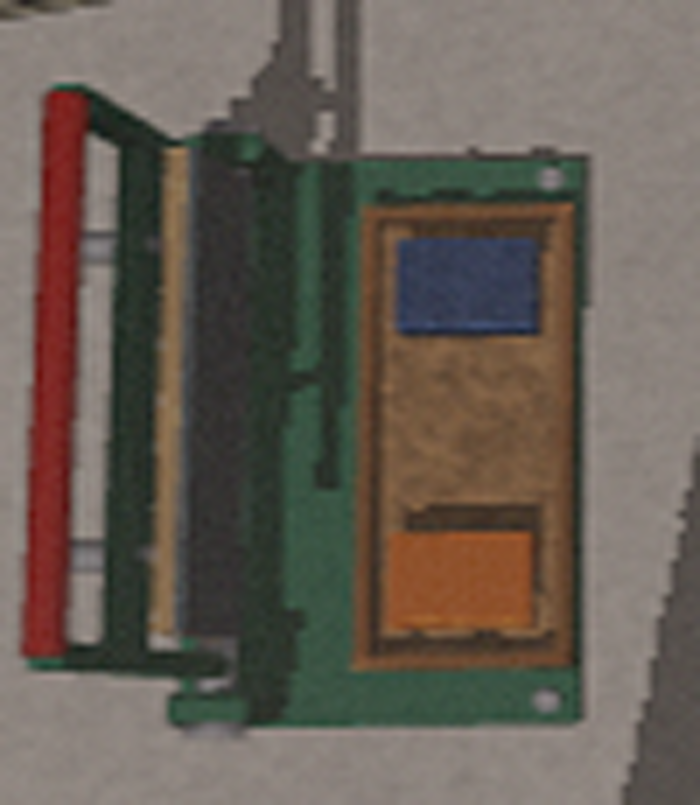

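>>> {"fn": "carry_out", "kwargs": {
  "steps": [
    {"xyz": [0,0,-1.2],"rot": [0,0,0]},
    {"xyz": [0,0,-2.4],"rot": [0,0,0]},
    {"xyz": [0,0,-3.2],"rot": [0,0,0]},
    {"xyz": [0,0,-3.2],"rot": [0,0,0]},
    {"xyz": [0,0,-3.2],"rot": [0,0,0]}
  ]
}}

```text
t: 26.65
tool_pos: [0.613, -0.1331, 0.0345]
orientation: [-3.076, 0.639, 0.001]
force: [0.8, 0.2, 0.1]
opening: 0.0727
```

>>> {"fn": "carry_out", "kwargs": {
  "steps": [
    {"xyz": [0,0,0],"rot": [0,0,0]},
    {"xyz": [0,0,0],"rot": [0,0,0]},
    {"xyz": [0,0,0],"rot": [0,0,0]},
    {"xyz": [0,0,0],"rot": [0,0,0]},
    {"xyz": [0,0,0],"rot": [0,0,0]}
  ],
  "grip": 0.3,
  "force": 15
}}

```text
t: 27.15
tool_pos: [0.6132, -0.1334, 0.0348]
orientation: [3.076, -0.639, 0.0]
force: [-0.3, -0.3, 1.5]
opening: 0.04
```

>>> {"fn": "carry_out", "kwargs": {
  "steps": [
    {"xyz": [0,0,1],"rot": [0,0,0]},
    {"xyz": [0,0,3],"rot": [0,0,0]},
    {"xyz": [0,0,5],"rot": [0,0,0]},
    {"xyz": [0,0,8],"rot": [0,0,0]},
    {"xyz": [0,0,10],"rot": [0,0,0]}
  ]
}}

```text
t: 27.65
tool_pos: [0.6139, -0.1335, 0.1376]
orientation: [3.076, -0.639, 0.004]
force: [1.2, 0.2, 0.4]
opening: 0.0393
```

```bash
python3 - <<'E'
from h import *
s=snap('side','s9'); st=read_state(); print(st['tool_pos'],st['orientation'],st['force'])
crop(s,(220,100,380,250),4.4,'s9a')
E
```

```text
[ 0.61567494 -0.13406335  0.14138933] [ 3.07524551 -0.63900115  0.01131884] [ 1.16644669 -0.40994223  2.26255875]
```

View pics/s9a.png

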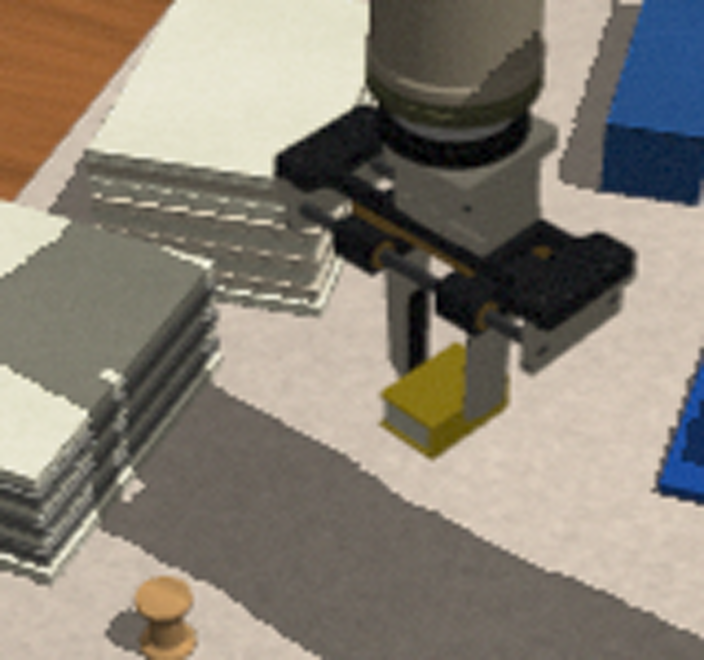

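>>> {"fn": "carry_out", "kwargs": {
  "steps": [
    {"xyz": [-0.8,4.6,0],"rot": [0,0,4]},
    {"xyz": [-1.6,9.2,0],"rot": [0,0,8]},
    {"xyz": [-2.4,13.8,0],"rot": [0,0,12]},
    {"xyz": [-3.2,18.4,0],"rot": [0,0,16]},
    {"xyz": [-4,23,0],"rot": [0,0,20]},
    {"xyz": [-4.8,27.6,0],"rot": [0,0,23]},
    {"xyz": [-5.3,32.7,0],"rot": [0,0,23]},
    {"xyz": [-5.3,32.7,-3],"rot": [0,0,23]},
    {"xyz": [-5.3,32.7,-6],"rot": [0,0,23]},
    {"xyz": [-5.3,32.7,-6],"rot": [0,0,23]}
  ]
}}

```text
t: 28.7
tool_pos: [0.5562, 0.1933, 0.0696]
orientation: [3.139, -0.011, -0.013]
force: [-1.4, -1.0, -2.3]
opening: 0.0395
```

>>> {"fn": "carry_out", "kwargs": {
  "steps": [
    {"xyz": [0,0,0],"rot": [0,0,0]},
    {"xyz": [0,0,0],"rot": [0,0,0]},
    {"xyz": [0,0,0],"rot": [0,0,0]}
  ]
}}

```text
t: 29.0
tool_pos: [0.5617, 0.1936, 0.0768]
orientation: [-3.141, 0.014, -0.005]
force: [-0.2, -0.8, -0.7]
opening: 0.0398
```

>>> {"fn": "carry_out", "kwargs": {
  "steps": [
    {"xyz": [0,0,-0.6],"rot": [0,0,0]},
    {"xyz": [0,0,-1.2],"rot": [0,0,0]},
    {"xyz": [0,0,-1.8],"rot": [0,0,0]},
    {"xyz": [0,0,-2.3],"rot": [0,0,0]},
    {"xyz": [0,0,-2.6],"rot": [0,0,0]},
    {"xyz": [0,0,-2.75],"rot": [0,0,0]},
    {"xyz": [0,0,-2.8],"rot": [0,0,0]},
    {"xyz": [0,0,-2.8],"rot": [0,0,0]}
  ]
}}

```text
t: 29.8
tool_pos: [0.5602, 0.1937, 0.0468]
orientation: [-3.142, 0.013, -0.0]
force: [-1.2, -0.2, 0.8]
opening: 0.0401
```

>>> {"fn": "carry_out", "kwargs": {
  "steps": [
    {"xyz": [0,0,-0.05],"rot": [0,0,0]},
    {"xyz": [0,0,-0.05],"rot": [0,0,0]},
    {"xyz": [0,0,0],"rot": [0,0,0]},
    {"xyz": [0,0,0],"rot": [0,0,0]},
    {"xyz": [0,0,1],"rot": [0,0,0]},
    {"xyz": [0,0,3],"rot": [0,0,0]},
    {"xyz": [0,0,6],"rot": [0,0,0]},
    {"xyz": [0,0,10],"rot": [0,0,0]}
  ],
  "grip": 0.5
}}

```text
t: 30.6
tool_pos: [0.5588, 0.1933, 0.1464]
orientation: [3.141, -0.013, -0.005]
force: [0.7, 0.2, 0.2]
opening: 0.0467
```

>>> {"fn": "carry_out", "kwargs": {
  "steps": [
    {"xyz": [0,-1,3],"rot": [0,0,0]},
    {"xyz": [0,-2,7],"rot": [0,0,0]},
    {"xyz": [0,-3,11],"rot": [0,0,0]},
    {"xyz": [0,-4,14],"rot": [0,0,5]},
    {"xyz": [0,-5,16],"rot": [0,0,13]},
    {"xyz": [0,-5,16],"rot": [0,0,21]},
    {"xyz": [0,-5,16],"rot": [0,0,29]},
    {"xyz": [0,-5,16],"rot": [0,0,37]},
    {"xyz": [0,-5,16],"rot": [0,0,45]},
    {"xyz": [0,-5,16],"rot": [0,0,53]}
  ],
  "grip": 0.5
}}

```text
t: 31.6
tool_pos: [0.5601, 0.1436, 0.3076]
orientation: [2.813, 1.398, 0.001]
force: [-1.3, 0.4, 0.6]
opening: 0.0466
```

>>> {"fn": "carry_out", "kwargs": {
  "steps": [
    {"xyz": [0,0,0],"rot": [0,0,8]},
    {"xyz": [0,0,0],"rot": [0,0,16]},
    {"xyz": [0,0,0],"rot": [0,0,24]},
    {"xyz": [0,0,0],"rot": [0,0,32]},
    {"xyz": [0,0,0],"rot": [0,0,37]},
    {"xyz": [0,0,0],"rot": [0,0,37]}
  ]
}}

```text
t: 32.2
tool_pos: [0.5601, 0.1437, 0.3075]
orientation: [2.229, 2.213, 0.001]
force: [-1.0, 0.7, 0.0]
opening: 0.0468
```

```bash
python3 - <<'E'
from h import *
s=snap('side','s10');t=snap('top','t10'); st=read_state(); print(st['tool_pos'],st['orientation'],st['q'])
crop(s,(190,140,360,390),3,'s10a')
E
```

```text
[0.56014909 0.1436626  0.30725054] [2.23348841e+00 2.20874156e+00 8.09257784e-04] [ 1.62429943e-01  5.22509134e-02  1.44179884e+00 -3.84750334e-05
  1.64688374e+00 -1.39722780e+00]
```

View pics/s10a.png

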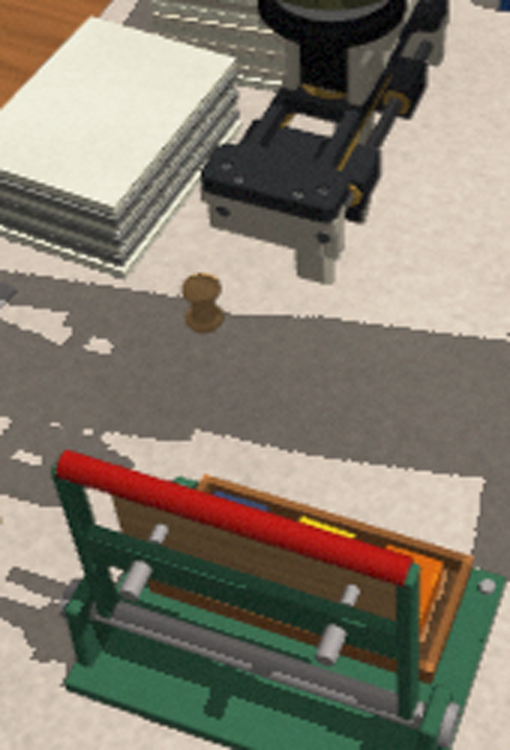

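View pics/t10.png

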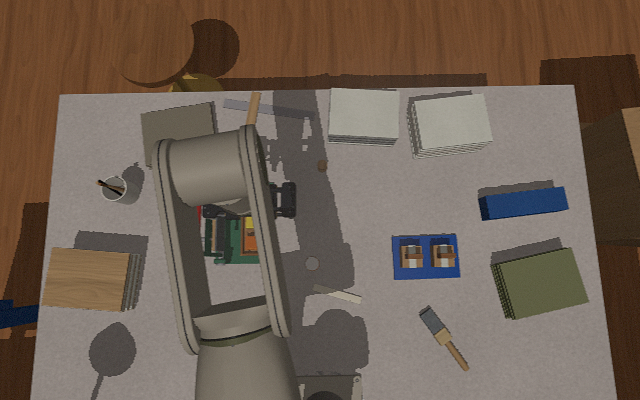

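>>> {"fn": "carry_out", "kwargs": {
  "steps": [
    {"xyz": [0,4,0],"rot": [0,0,0]},
    {"xyz": [0,8,0],"rot": [0,0,0]},
    {"xyz": [0,12,0],"rot": [0,0,0]},
    {"xyz": [0,15,0],"rot": [0,0,0]},
    {"xyz": [0,15.9,0],"rot": [0,0,0]},
    {"xyz": [0,15.9,-1],"rot": [0,0,0]},
    {"xyz": [0,15.9,-2],"rot": [0,0,0]},
    {"xyz": [0,15.9,-2],"rot": [0,0,0]},
    {"xyz": [0,15.9,-2],"rot": [0,0,0]}
  ]
}}

```text
t: 33.2
tool_pos: [0.5601, 0.3012, 0.2859]
orientation: [-2.232, -2.21, 0.002]
force: [0.0, -0.7, 0.2]
opening: 0.0465
```

```bash
python3 - <<'E'
from h import *
s=snap('side','s11'); st=read_state(); print(st['tool_pos'],st['orientation'])
crop(s,(190,140,390,390),3,'s11a')
E
```

```text
[0.56031602 0.3015133  0.28657318] [-2.23250194e+00 -2.21030128e+00  5.77279705e-04]
```

View pics/s11a.png

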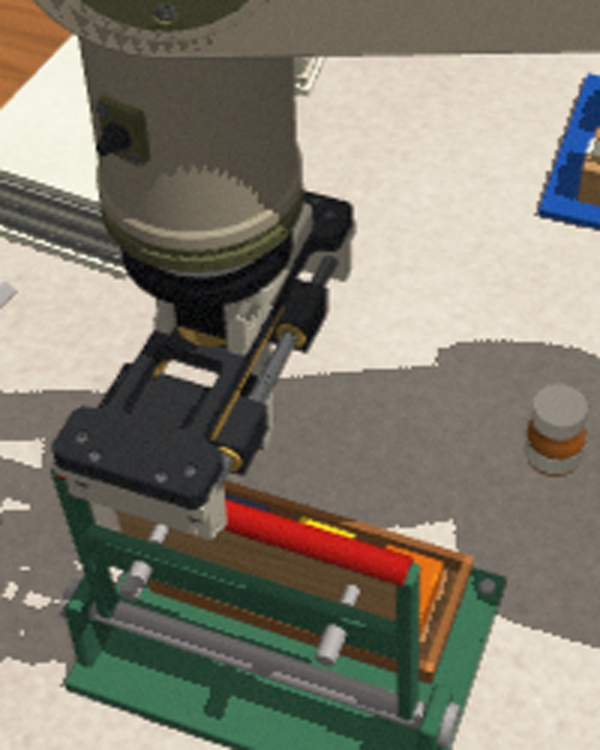

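>>> {"fn": "carry_out", "kwargs": {
  "steps": [
    {"xyz": [0,0.1,-1],"rot": [0,0,0]},
    {"xyz": [0,0.1,-2],"rot": [0,0,0]},
    {"xyz": [0,0.1,-3],"rot": [0,0,0]},
    {"xyz": [0,0.1,-4],"rot": [0,0,0]},
    {"xyz": [0,0.1,-4.9],"rot": [0,0,0]},
    {"xyz": [0,0.1,-4.9],"rot": [0,0,0]},
    {"xyz": [0,0.1,-4.9],"rot": [0,0,0]}
  ]
}}

```text
t: 33.95
tool_pos: [0.56, 0.3037, 0.2374]
orientation: [-2.23, -2.212, 0.001]
force: [0.1, 0.2, 0.8]
opening: 0.0463
```

Close gently to centre on the bar, then firmly.

>>> {"fn": "carry_out", "kwargs": {
  "steps": [
    {"xyz": [0,0,0],"rot": [0,0,0]},
    {"xyz": [0,0,0],"rot": [0,0,0]},
    {"xyz": [0,0,0],"rot": [0,0,0]},
    {"xyz": [0,0,0],"rot": [0,0,0]},
    {"xyz": [0,0,0],"rot": [0,0,0]},
    {"xyz": [0,0,0],"rot": [0,0,0]}
  ],
  "grip": 0,
  "force": 20
}}

```text
t: 34.55
tool_pos: [0.5603, 0.3038, 0.2379]
orientation: [2.231, 2.212, 0.001]
force: [-0.1, 0.7, 2.1]
opening: 0.0151
```

```bash
python3 - <<'E'
import numpy as np
L=17.5
for i in range(0,36):
    q=min(0.05*i,1.65); p=q-.08
    y=-L*(np.sin(p)-np.sin(-.08)); z=L*(np.cos(p)-np.cos(.08)); print(i,round(q,2),[round(y*.0087,2),round(y,2),round(z,2)])
E
```

```text
0 0.0 [np.float64(-0.0), np.float64(-0.0), np.float64(0.0)]
1 0.05 [np.float64(-0.01), np.float64(-0.87), np.float64(0.05)]
2 0.1 [np.float64(-0.02), np.float64(-1.75), np.float64(0.05)]
3 0.15 [np.float64(-0.02), np.float64(-2.62), np.float64(0.01)]
4 0.2 [np.float64(-0.03), np.float64(-3.49), np.float64(-0.07)]
5 0.25 [np.float64(-0.04), np.float64(-4.36), np.float64(-0.2)]
6 0.3 [np.float64(-0.05), np.float64(-5.22), np.float64(-0.37)]
7 0.35 [np.float64(-0.05), np.float64(-6.07), np.float64(-0.58)]
8 0.4 [np.float64(-0.06), np.float64(-6.9), np.float64(-0.83)]
9 0.45 [np.float64(-0.07), np.float64(-7.73), np.float64(-1.13)]
10 0.5 [np.float64(-0.07), np.float64(-8.53), np.float64(-1.46)]
11 0.55 [np.float64(-0.08), np.float64(-9.32), np.float64(-1.84)]
12 0.6 [np.float64(-0.09), np.float64(-10.09), np.float64(-2.26)]
13 0.65 [np.float64(-0.09), np.float64(-10.84), np.float64(-2.71)]
14 0.7 [np.float64(-0.1), np.float64(-11.57), np.float64(-3.2)]
15 0.75 [np.float64(-0.11), np.float64(-12.27), np.float64(-3.73)]
16 0.8 [np.float64(-0.11), np.float64(-12.94), np.float64(-4.29)]
17 
[... 567 characters left out ...]
(-17.51), np.float64(-10.62)]
26 1.3 [np.float64(-0.16), np.float64(-17.83), np.float64(-11.43)]
27 1.35 [np.float64(-0.16), np.float64(-18.11), np.float64(-12.26)]
28 1.4 [np.float64(-0.16), np.float64(-18.35), np.float64(-13.1)]
29 1.45 [np.float64(-0.16), np.float64(-18.55), np.float64(-13.95)]
30 1.5 [np.float64(-0.16), np.float64(-18.7), np.float64(-14.82)]
31 1.55 [np.float64(-0.16), np.float64(-18.81), np.float64(-15.68)]
32 1.6 [np.float64(-0.16), np.float64(-18.88), np.float64(-16.56)]
33 1.65 [np.float64(-0.16), np.float64(-18.9), np.float64(-17.43)]
34 1.65 [np.float64(-0.16), np.float64(-18.9), np.float64(-17.43)]
35 1.65 [np.float64(-0.16), np.float64(-18.9), np.float64(-17.43)]
```

>>> {"fn": "carry_out", "kwargs": {
  "steps": [
    {"xyz": [0,-0.9,0.05],"rot": [0,0,0]},
    {"xyz": [0,-1.75,0.05],"rot": [0,0,0]},
    {"xyz": [0,-2.6,0],"rot": [0,0,0]},
    {"xyz": [0,-3.5,-0.1],"rot": [0,0,0]},
    {"xyz": [0,-4.35,-0.2],"rot": [0,0,0]},
    {"xyz": [-0.05,-5.2,-0.35],"rot": [0,0,0]},
    {"xyz": [-0.05,-6.05,-0.6],"rot": [0,0,0]},
    {"xyz": [-0.05,-6.9,-0.85],"rot": [0,0,0]},
    {"xyz": [-0.05,-7.7,-1.15],"rot": [0,0,0]},
    {"xyz": [-0.05,-8.5,-1.45],"rot": [0,0,0]}
  ],
  "force": 50
}}

```text
t: 35.55
tool_pos: [0.5595, 0.2202, 0.2248]
orientation: [-2.228, -2.212, -0.005]
force: [-3.5, 6.5, 6.3]
opening: 0.015
```

>>> {"fn": "carry_out", "kwargs": {
  "steps": [
    {"xyz": [0,-0.8,-0.4],"rot": [0,0,0]},
    {"xyz": [0,-1.6,-0.8],"rot": [0,0,0]},
    {"xyz": [0,-2.35,-1.25],"rot": [0,0,0]},
    {"xyz": [0,-3.05,-1.75],"rot": [0,0,0]},
    {"xyz": [-0.05,-3.75,-2.3],"rot": [0,0,0]},
    {"xyz": [-0.05,-4.45,-2.85],"rot": [0,0,0]},
    {"xyz": [-0.05,-5.1,-3.45],"rot": [0,0,0]},
    {"xyz": [-0.05,-5.7,-4.05],"rot": [0,0,0]},
    {"xyz": [-0.05,-6.3,-4.7],"rot": [0,0,0]},
    {"xyz": [-0.1,-6.8,-5.4],"rot": [0,0,0]}
  ]
}}

```text
t: 36.55
tool_pos: [0.5588, 0.1522, 0.1705]
orientation: [-2.229, -2.212, -0.005]
force: [-2.8, 6.2, 8.0]
opening: 0.0148
```

>>> {"fn": "carry_out", "kwargs": {
  "steps": [
    {"xyz": [0,-0.5,-0.7],"rot": [0,0,0]},
    {"xyz": [0,-1,-1.45],"rot": [0,0,0]},
    {"xyz": [0,-1.45,-2.2],"rot": [0,0,0]},
    {"xyz": [0,-1.85,-3],"rot": [0,0,0]},
    {"xyz": [0,-2.2,-3.8],"rot": [0,0,0]},
    {"xyz": [0,-2.55,-4.6],"rot": [0,0,0]},
    {"xyz": [0,-2.8,-5.4],"rot": [0,0,0]},
    {"xyz": [0,-3.05,-6.25],"rot": [0,0,0]},
    {"xyz": [0,-3.25,-7.1],"rot": [0,0,0]},
    {"xyz": [0,-3.4,-7.95],"rot": [0,0,0]}
  ]
}}

```text
t: 37.55
tool_pos: [0.5587, 0.1179, 0.091]
orientation: [-2.229, -2.212, -0.003]
force: [-7.3, 5.0, 13.2]
opening: 0.015
```

>>> {"fn": "carry_out", "kwargs": {
  "steps": [
    {"xyz": [0,-0.1,-0.6],"rot": [0,0,0]},
    {"xyz": [0,-0.15,-1.2],"rot": [0,0,0]},
    {"xyz": [0,-0.2,-1.8],"rot": [0,0,0]},
    {"xyz": [0,-0.2,-2.3],"rot": [0,0,0]},
    {"xyz": [0,-0.2,-2.6],"rot": [0,0,0]},
    {"xyz": [0,-0.2,-2.7],"rot": [0,0,0]},
    {"xyz": [0,-0.2,-2.7],"rot": [0,0,0]}
  ]
}}

```text
t: 38.25
tool_pos: [0.5587, 0.115, 0.0642]
orientation: [-2.23, -2.212, -0.001]
force: [-7.9, 0.2, 13.9]
opening: 0.0151
```

>>> {"fn": "carry_out", "kwargs": {
  "steps": [
    {"xyz": [0,0,-0.1],"rot": [0,0,0]},
    {"xyz": [0,0,-0.2],"rot": [0,0,0]},
    {"xyz": [0,0,-0.2],"rot": [0,0,0]},
    {"xyz": [0,0,-0.2],"rot": [0,0,0]}
  ]
}}

```text
t: 38.65
tool_pos: [0.5587, 0.1149, 0.0622]
orientation: [-2.23, -2.212, -0.001]
force: [-7.9, 1.1, 13.3]
opening: 0.015
```

>>> {"fn": "carry_out", "kwargs": {
  "steps": [
    {"xyz": [0,0,-0.1],"rot": [0,0,0]},
    {"xyz": [0,0,-0.2],"rot": [0,0,0]},
    {"xyz": [0,0,-0.2],"rot": [0,0,0]}
  ]
}}

```text
t: 38.95
tool_pos: [0.5587, 0.1149, 0.0603]
orientation: [-2.23, -2.212, -0.001]
force: [-8.1, 0.4, 14.2]
opening: 0.0148
```

```bash
python3 - <<'E'
from h import *
s=snap('side','s12'); st=read_state(); print(st['tool_pos'],st['force'])
crop(s,(190,180,390,390),3.5,'s12a')
E
```

```text
[0.55866149 0.11488415 0.06030431] [-7.21629946  0.9590501  14.18313144]
```

View pics/s12a.png

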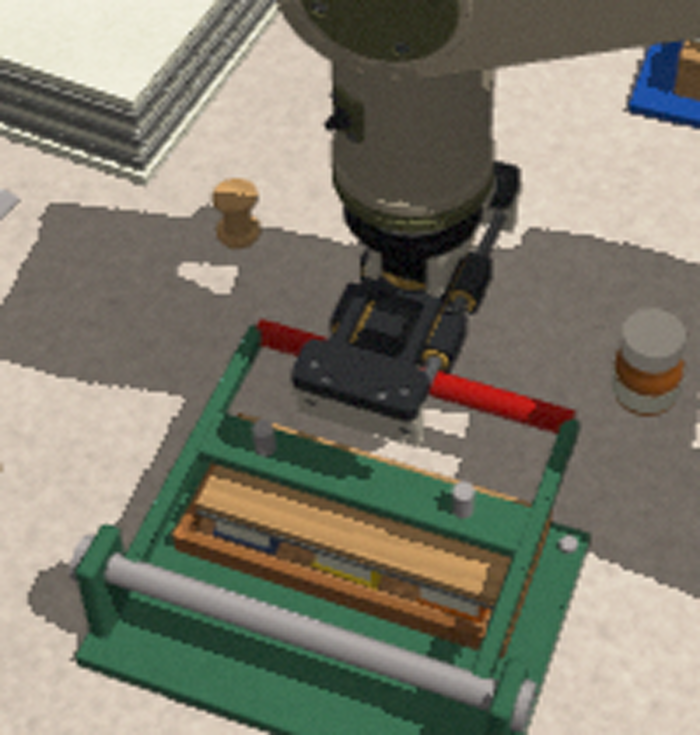

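```bash
python3 - <<'E'
from h import *
s=load('s12')
h=cv2.cvtColor(s,cv2.COLOR_RGB2HSV); m=((cv2.inRange(h,(0,170,60),(8,255,255))|cv2.inRange(h,(174,170,60),(180,255,255)))>0)
m[:265]=0;m[310:]=0;m[:,:255]=0;m[:,358:]=0
for u in (262,268,274,318,324,330,336,342,348,352):
    r=np.where(m[:,u])[0]; 
    if len(r)==0: continue
    v=(r.min()+r.max())/2
    # intersect ray with plane y=.1147+... : solve z
    p,M,f,cx,cy=cam('side'); d=M@np.array([(u-cx)/f,(v-cy)/f,1]); k=(.1145-p[1])/d[1]; print(u,r.min(),r.max(),(p+k*d).round(4))
for z in(.061,.065,.07,.075):
    print(z,proj('side',[[.461,.1145,z],[.52,.1145,z],[.66,.1145,z]]).round(1).tolist())
E
```

```text
268 273 279 [0.6494 0.1145 0.0678]
274 274 280 [0.6354 0.1145 0.0703]
318 287 293 [0.5363 0.1145 0.0693]
324 289 295 [0.5231 0.1145 0.0684]
330 290 297 [0.51   0.1145 0.0692]
336 292 299 [0.4969 0.1145 0.0683]
342 294 301 [0.4839 0.1145 0.0674]
348 296 302 [0.4711 0.1145 0.0681]
352 297 299 [0.463  0.1145 0.0754]
0.061 [[352.5, 302.4], [325.3, 294.5], [263.7, 276.7]]
0.065 [[352.6, 301.3], [325.4, 293.4], [263.5, 275.5]]
0.07 [[352.8, 299.8], [325.4, 291.9], [263.4, 274.0]]
0.075 [[352.9, 298.4], [325.5, 290.5], [263.3, 272.6]]
```

>>> {"fn": "carry_out", "kwargs": {
  "steps": [
    {"xyz": [0,0,-0.1],"rot": [0,0,0]},
    {"xyz": [0,0,-0.2],"rot": [0,0,0]},
    {"xyz": [0,0,-0.3],"rot": [0,0,0]},
    {"xyz": [0,0,-0.3],"rot": [0,0,0]}
  ],
  "force": 60
}}

```text
t: 39.4
tool_pos: [0.5587, 0.1149, 0.0575]
orientation: [-2.23, -2.212, -0.001]
force: [-9.0, 0.1, 16.6]
opening: 0.0143
```

```bash
python3 - <<'E'
from h import *
s=snap('side','s13'); st=read_state(); print(st['tool_pos'],st['force'])
h=cv2.cvtColor(s,cv2.COLOR_RGB2HSV); m=((cv2.inRange(h,(0,170,60),(8,255,255))|cv2.inRange(h,(174,170,60),(180,255,255)))>0)
m[:265]=0;m[310:]=0;m[:,:255]=0;m[:,358:]=0
o=load('s12').astype(int); 
for u in (268,274,318,324,330,336,342,348):
    r=np.where(m[:,u])[0]; print(u,r.min(),r.max())
print(np.abs(s.astype(int)-o)[300:390,200:350].mean())
# lever arm shift by phase correlation, bar right part
a=cv2.cvtColor(load('s12'),cv2.COLOR_RGB2GRAY)[280:320,318:358].astype(np.float32);b=cv2.cvtColor(s,cv2.COLOR_RGB2GRAY)[280:320,318:358].astype(np.float32)
print(cv2.phaseCorrelate(a,b,cv2.createHanningWindow((40,40),cv2.CV_32F)))
E
```

```text
[0.55870176 0.11489353 0.05751739] [-8.55324713  1.23027367 15.99384546]
268 273 279
274 275 281
318 288 294
324 290 296
330 291 298
336 293 300
342 295 301
348 297 303
3.246320987654321
((-0.39793283749738606, 0.4461478813390052), 0.9516623336076736)
```

>>> {"fn": "carry_out", "kwargs": {
  "steps": [
    {"xyz": [0,0.07,0],"rot": [5,0,0]},
    {"xyz": [0,0.15,0],"rot": [10,0,0]},
    {"xyz": [0,0.22,0],"rot": [15,0,0]},
    {"xyz": [0,0.3,0],"rot": [20,0,0]},
    {"xyz": [0,0.38,0.05],"rot": [25,0,0]},
    {"xyz": [0,0.45,0.1],"rot": [30,0,0]},
    {"xyz": [0,0.45,0.1],"rot": [30,0,0]}
  ]
}}

```text
t: 40.15
tool_pos: [0.5587, 0.1209, 0.058]
orientation: [-1.93, -1.911, -0.522]
force: [-2.7, 14.7, 12.2]
opening: 0.015
```

```bash
cat > bar.py <<'E'
from h import *
import sys
def bar(name):
    s=snap('side',name); st=read_state(); print(st['t'],st['tool_pos'].round(4),st['force'].round(1),st['opening'])
    h=cv2.cvtColor(s,cv2.COLOR_RGB2HSV); m=((cv2.inRange(h,(0,170,60),(8,255,255))|cv2.inRange(h,(174,170,60),(180,255,255)))>0)
    m[:265]=0;m[310:]=0;m[:,:255]=0;m[:,358:]=0
    print([ (u,np.where(m[:,u])[0][[0,-1]].tolist()) for u in (268,274,324,330,336,342,348) if m[:,u].any()])
    a=cv2.cvtColor(load('s12'),cv2.COLOR_RGB2GRAY)[280:320,318:358].astype(np.float32);b=cv2.cvtColor(s,cv2.COLOR_RGB2GRAY)[280:320,318:358].astype(np.float32)
    print(cv2.phaseCorrelate(a,b,cv2.createHanningWindow((40,40),cv2.CV_32F)))
    crop(s,(190,180,390,390),3.5,name+'a')
bar(sys.argv[1])
E
python3 bar.py s14
```

```text
40.2 [0.5587 0.1209 0.0583] [-3.7 11.5 12.2] 0.014483123442188332
[(268, [272, 278]), (274, [274, 280]), (324, [289, 295]), (330, [290, 297]), (336, [292, 299]), (342, [294, 300]), (348, [296, 302])]
((5.548031412964127, -1.9849896862977339), 0.10250803828239441)
```

View pics/s14a.png

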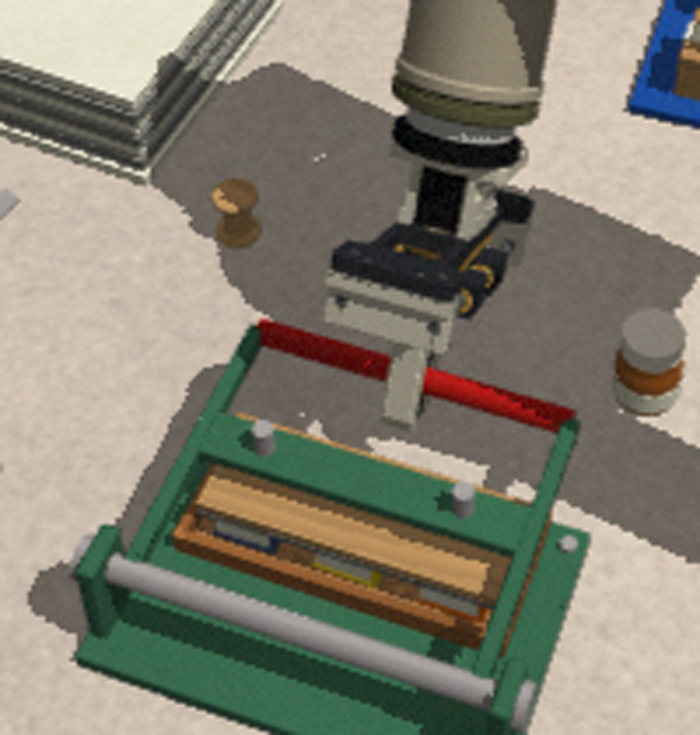

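>>> {"fn": "carry_out", "kwargs": {
  "steps": [
    {"xyz": [0,0,-0.1],"rot": [0,0,0]},
    {"xyz": [0,0,-0.2],"rot": [0,0,0]},
    {"xyz": [0,0,-0.3],"rot": [0,0,0]},
    {"xyz": [0,0,-0.3],"rot": [0,0,0]}
  ]
}}

```text
t: 40.6
tool_pos: [0.5587, 0.1209, 0.0557]
orientation: [-1.93, -1.918, -0.517]
force: [-6.1, 7.4, 14.2]
opening: 0.0147
```

```bash
python3 bar.py s15
```

```text
40.65 [0.5588 0.1209 0.0558] [-5.7  7.1 13.6] 0.014828923045322502
[(268, [273, 279]), (274, [275, 281]), (324, [289, 296]), (330, [291, 298]), (336, [293, 299]), (342, [295, 301]), (348, [297, 303])]
((-0.04818305417729363, 0.6003889456169524), 0.5445861691236495)
```

>>> {"fn": "carry_out", "kwargs": {
  "steps": [
    {"xyz": [0,0,-0.1],"rot": [0,0,0]},
    {"xyz": [0,0,-0.2],"rot": [0,0,0]},
    {"xyz": [0,0,-0.3],"rot": [0,0,0]},
    {"xyz": [0,0,-0.3],"rot": [0,0,0]}
  ]
}}

```text
t: 41.05
tool_pos: [0.5588, 0.1209, 0.0539]
orientation: [-1.929, -1.918, -0.518]
force: [-10.2, 3.5, 22.7]
opening: 0.0148
```

```bash
python3 bar.py s16
```

```text
41.1 [0.5588 0.1209 0.0539] [-10.5   4.5  23.9] 0.014659847624288312
[(268, [273, 280]), (274, [275, 281]), (324, [290, 296]), (330, [292, 298]), (336, [294, 300]), (342, [295, 302]), (348, [297, 303])]
((-0.6472263064020325, 0.630075966949093), 0.5587132021784782)
```

>>> {"fn": "carry_out", "kwargs": {
  "steps": [
    {"xyz": [0,0,-0.1],"rot": [0,0,0]},
    {"xyz": [0,0,-0.2],"rot": [0,0,0]},
    {"xyz": [0,0,-0.2],"rot": [0,0,0]}
  ]
}}

```text
t: 41.4
tool_pos: [0.5589, 0.121, 0.0531]
orientation: [-1.928, -1.918, -0.518]
force: [-15.5, 2.5, 33.5]
opening: 0.0146
```

```bash
python3 bar.py s17
```

```text
41.45 [0.5589 0.121  0.0531] [-15.8   1.5  33.3] 0.01484213883357479
[(268, [273, 280]), (274, [275, 282]), (324, [290, 296]), (330, [292, 298]), (336, [294, 300]), (342, [295, 302]), (348, [297, 304])]
((-0.2939653425551221, 0.18241351433423603), 0.5175003963708877)
```

>>> {"fn": "carry_out", "kwargs": {
  "steps": [
    {"xyz": [0,0,0],"rot": [0,0,0]},
    {"xyz": [0,0,0],"rot": [0,0,0]},
    {"xyz": [0,0,0],"rot": [0,0,0]},
    {"xyz": [0,0,0],"rot": [0,0,0]},
    {"xyz": [0,0,0],"rot": [0,0,0]},
    {"xyz": [0,0,0],"rot": [0,0,0]},
    {"xyz": [0,0,0],"rot": [0,0,0]},
    {"xyz": [0,0,0],"rot": [0,0,0]},
    {"xyz": [0,0,0],"rot": [0,0,0]},
    {"xyz": [0,0,0],"rot": [0,0,0]}
  ]
}}

```text
t: 42.45
tool_pos: [0.5589, 0.1209, 0.0531]
orientation: [-1.928, -1.918, -0.518]
force: [-15.5, 2.2, 33.7]
opening: 0.0144
```

>>> {"fn": "carry_out", "kwargs": {
  "steps": [
    {"xyz": [0,0,0],"rot": [0,0,0]},
    {"xyz": [0,0,0],"rot": [0,0,0]},
    {"xyz": [0,0,0],"rot": [0,0,0]},
    {"xyz": [0,0,0],"rot": [0,0,0]},
    {"xyz": [0,0,0],"rot": [0,0,0]},
    {"xyz": [0,0,0],"rot": [0,0,0]}
  ]
}}

```text
t: 43.05
tool_pos: [0.5589, 0.121, 0.0531]
orientation: [-1.928, -1.918, -0.518]
force: [-16.9, 1.2, 33.4]
opening: 0.0149
```

```bash
python3 bar.py s18; python3 - <<'E'
from h import *
t=snap('top','t18'); crop(t,(190,150,300,280),6,'t18a'); print(read_state()['orientation'],read_state()['q'])
E
```

```text
43.1 [0.5589 0.121  0.0531] [-15.6   2.   33.4] 0.014595016997865591
[(268, [273, 280]), (274, [276, 282]), (324, [290, 296]), (330, [292, 298]), (336, [294, 300]), (342, [296, 302]), (348, [297, 304])]
((-0.2602331858869391, 0.3406990269185499), 0.5843417924642563)
[-1.92792791 -1.91812445 -0.51839211] [-0.19949969  0.2670463   1.78286782  0.54635713  1.25688566 -1.98150766]
```

View pics/s18a.png

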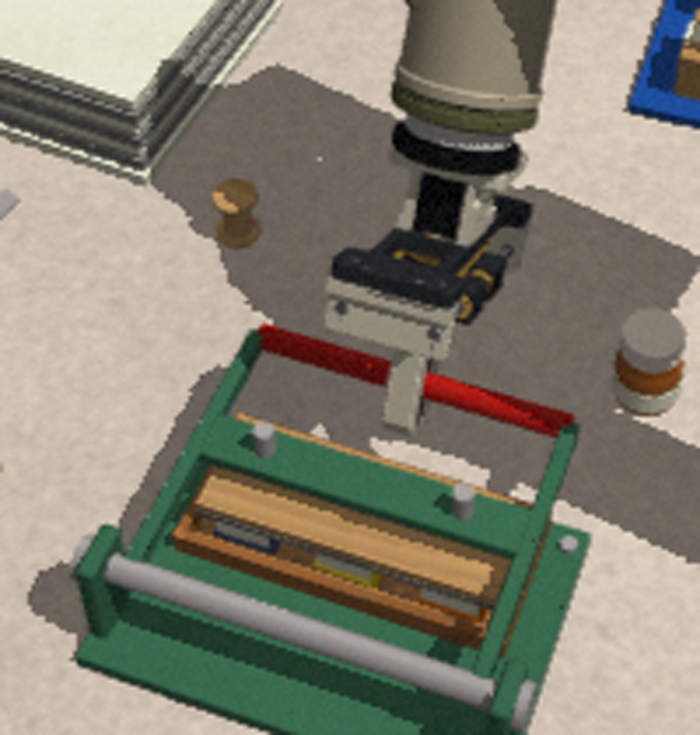

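```bash
python3 - <<'E'
import numpy as np
qs=list(np.arange(1.65,0.0,-.03))+[0,0]
def pose(q):
    p=q-.08; b=np.array([-17.5*np.sin(p),17.5*np.cos(p)])
    a=30*np.clip((q-.6)/.8,0,1); r=np.radians(a); return b+1.36*np.array([np.sin(r),-np.cos(r)]),a
for c in range(6):
    s=qs[c*10:c*10+11]; p0,a0=pose(s[0])
    print('call',c)
    for q in s[1:]:
        p,a=pose(q); d=p-p0; print('{"xyz": [%g, %g, %g], "rot": [%g, 0, 0]},'%(round(d[0]*.0087,1),round(d[0],1) if 0 else round(d[0],2),round(d[1],2),round(a-a0,1)),end=' ')
    print(s[-1])
E
```

```text
call 0
{"xyz": [0, 0.01, 0.52], "rot": [0, 0, 0]}, {"xyz": [0, 0.03, 1.05], "rot": [0, 0, 0]}, {"xyz": [0, 0.07, 1.57], "rot": [0, 0, 0]}, {"xyz": [0, 0.13, 2.09], "rot": [0, 0, 0]}, {"xyz": [0, 0.2, 2.62], "rot": [0, 0, 0]}, {"xyz": [0, 0.29, 3.13], "rot": [0, 0, 0]}, {"xyz": [0, 0.39, 3.65], "rot": [0, 0, 0]}, {"xyz": [0, 0.5, 4.16], "rot": [0, 0, 0]}, {"xyz": [0, 0.62, 4.66], "rot": [-0.8, 0, 0]}, {"xyz": [0, 0.75, 5.15], "rot": [-1.9, 0, 0]}, 1.3499999999999996
call 1
{"xyz": [0, 0.14, 0.49], "rot": [-1.1, 0, 0]}, {"xyz": [0, 0.29, 0.97], "rot": [-2.2, 0, 0]}, {"xyz": [0, 0.46, 1.45], "rot": [-3.4, 0, 0]}, {"xyz": [0, 0.64, 1.92], "rot": [-4.5, 0, 0]}, {"xyz": [0, 0.84, 2.38], "rot": [-5.6, 0, 0]}, {"xyz": [0, 1.05, 2.84], "rot": [-6.8, 0, 0]}, {"xyz": [0, 1.28, 3.29], "rot": [-7.9, 0, 0]}, {"xyz": [0, 1.52, 3.74], "rot": [-9, 0, 0]}, {"xyz": [0, 1.77, 4.18], "rot": [-10.1, 0, 0]}, {"xyz": [0, 2.03, 4.61], "rot": [-11.3, 0, 0]}, 1.0499999999999994
call 2
{"xyz": [0, 0.28, 0.42], "rot": [-1.1, 0, 0]}, {"xyz": [0, 0.57, 0.83], "rot": [-2.2, 0, 0]}, {"xyz": [0, 0.87, 1.24], "rot": [
[... 887 characters left out ...]
ot": [0, 0, 0]}, {"xyz": [0, 0.99, 0.35], "rot": [0, 0, 0]}, {"xyz": [0, 1.49, 0.5], "rot": [0, 0, 0]}, {"xyz": [0, 2, 0.64], "rot": [0, 0, 0]}, {"xyz": [0, 2.51, 0.76], "rot": [0, 0, 0]}, {"xyz": [0, 3.02, 0.87], "rot": [0, 0, 0]}, {"xyz": [0, 3.54, 0.96], "rot": [0, 0, 0]}, {"xyz": [0, 4.06, 1.04], "rot": [0, 0, 0]}, {"xyz": [0, 4.58, 1.1], "rot": [0, 0, 0]}, {"xyz": [0, 5.1, 1.14], "rot": [0, 0, 0]}, 0.14999999999999858
call 5
{"xyz": [0, 0.52, 0.03], "rot": [0, 0, 0]}, {"xyz": [0, 1.05, 0.04], "rot": [0, 0, 0]}, {"xyz": [0, 1.57, 0.04], "rot": [0, 0, 0]}, {"xyz": [0, 2.1, 0.02], "rot": [0, 0, 0]}, {"xyz": [0, 2.62, -0.01], "rot": [0, 0, 0]}, {"xyz": [0, 2.62, -0.01], "rot": [0, 0, 0]}, 0
```

>>> {"fn": "carry_out", "kwargs": {
  "steps": [
    {"xyz": [0,0,0.25],"rot": [0,0,0]},
    {"xyz": [0,0,0.6],"rot": [0,0,0]},
    {"xyz": [0,0.05,1],"rot": [0,0,0]},
    {"xyz": [0,0.1,1.5],"rot": [0,0,0]},
    {"xyz": [0,0.1,2],"rot": [0,0,0]},
    {"xyz": [0,0.2,2.5],"rot": [0,0,0]},
    {"xyz": [0,0.25,3],"rot": [0,0,0]},
    {"xyz": [0,0.35,3.5],"rot": [0,0,0]},
    {"xyz": [0,0.5,4],"rot": [0,0,0]},
    {"xyz": [0,0.6,4.5],"rot": [0,0,0]}
  ]
}}

```text
t: 44.15
tool_pos: [0.5587, 0.1265, 0.0948]
orientation: [-1.932, -1.918, -0.516]
force: [1.7, 9.8, 2.2]
opening: 0.0144
```

```bash
python3 - <<'E'
from h import *
s=snap('side','s19'); print(read_state()['tool_pos'],read_state()['force']); crop(s,(190,180,390,390),3.5,'s19a')
E
```

```text
[0.55871708 0.12666622 0.09549237] [-2.22642865  7.66032826  3.88713294]
```

View pics/s19a.png

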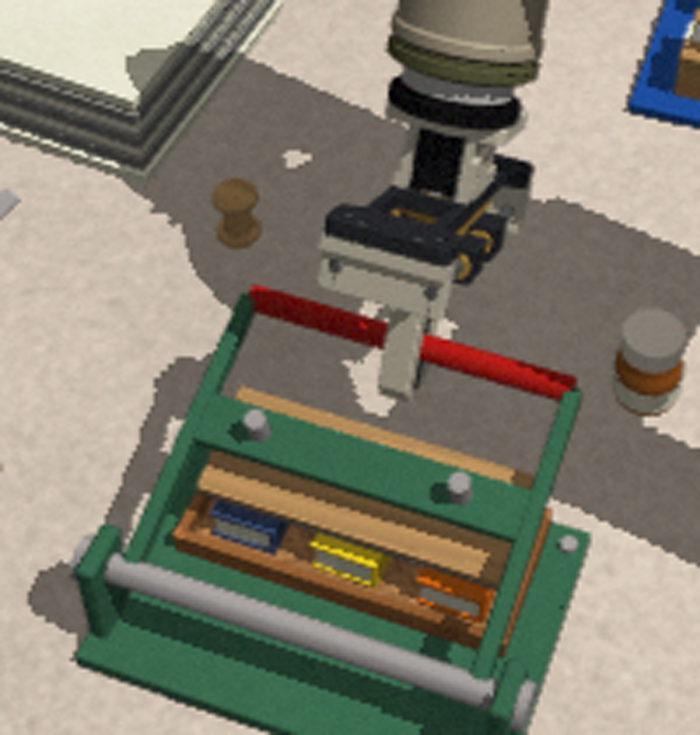

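```bash
cat > tab.py <<'E'
import numpy as np,sys
q0=float(sys.argv[1]); n=int(sys.argv[2]) if len(sys.argv)>2 else 10
def pose(q):
    p=q-.08; b=np.array([-17.5*np.sin(p),17.5*np.cos(p)])
    a=30*np.clip((q-.6)/.8,0,1); r=np.radians(a); return b+1.36*np.array([np.sin(r),-np.cos(r)]),a
p0,a0=pose(q0)
for i in range(1,n+1):
    q=max(q0-.03*i,0); p,a=pose(q); d=p-p0; print(round(q,2),d.round(2),round(a-a0,1))
E
python3 tab.py 1.41
```

```text
1.38 [0.12 0.5 ] -0.8
1.35 [0.24 0.99] -1.9
1.32 [0.38 1.48] -3.0
1.29 [0.54 1.96] -4.1
1.26 [0.7  2.44] -5.2
1.23 [0.89 2.91] -6.4
1.2 [1.08 3.37] -7.5
1.17 [1.29 3.83] -8.6
1.14 [1.52 4.28] -9.8
1.11 [1.76 4.73] -10.9
```

>>> {"fn": "carry_out", "kwargs": {
  "steps": [
    {"xyz": [0,0.1,0.5],"rot": [-0.8,0,0]},
    {"xyz": [0,0.25,1],"rot": [-1.9,0,0]},
    {"xyz": [0,0.4,1.5],"rot": [-3,0,0]},
    {"xyz": [0,0.55,1.95],"rot": [-4.1,0,0]},
    {"xyz": [0,0.7,2.45],"rot": [-5.2,0,0]},
    {"xyz": [0,0.9,2.9],"rot": [-6.4,0,0]},
    {"xyz": [0,1.1,3.35],"rot": [-7.5,0,0]},
    {"xyz": [0,1.3,3.85],"rot": [-8.6,0,0]},
    {"xyz": [0,1.5,4.3],"rot": [-9.8,0,0]},
    {"xyz": [0,1.75,4.75],"rot": [-10.9,0,0]}
  ]
}}

```text
t: 45.2
tool_pos: [0.5588, 0.1445, 0.1417]
orientation: [-2.047, -2.032, -0.344]
force: [3.6, 10.2, -2.2]
opening: 0.0145
```

```bash
python3 tab.py 1.11; python3 -c "
from h import *
print(read_state()['force'])"
```

```text
1.08 [0.25 0.44] -1.1
1.05 [0.52 0.87] -2.3
1.02 [0.79 1.29] -3.4
0.99 [1.08 1.7 ] -4.5
0.96 [1.39 2.1 ] -5.6
0.93 [1.7 2.5] -6.7
0.9 [2.03 2.88] -7.9
0.87 [2.37 3.25] -9.0
0.84 [2.71 3.62] -10.1
0.81 [3.07 3.97] -11.3
[ 3.5859117 10.1889605 -2.1753996]
```

>>> {"fn": "carry_out", "kwargs": {
  "steps": [
    {"xyz": [0,0.3,0.45],"rot": [-1.1,0,0]},
    {"xyz": [0,0.6,0.85],"rot": [-2.3,0,0]},
    {"xyz": [0,0.9,1.25],"rot": [-3.4,0,0]},
    {"xyz": [0,1.2,1.65],"rot": [-4.5,0,0]},
    {"xyz": [0,1.5,2.05],"rot": [-5.6,0,0]},
    {"xyz": [0,1.8,2.45],"rot": [-6.7,0,0]},
    {"xyz": [0,2.15,2.85],"rot": [-7.9,0,0]},
    {"xyz": [0,2.5,3.2],"rot": [-9,0,0]},
    {"xyz": [0,2.85,3.55],"rot": [-10.1,0,0]},
    {"xyz": [0,3.2,3.9],"rot": [-11.3,0,0]}
  ]
}}

```text
t: 46.2
tool_pos: [0.5591, 0.1745, 0.1807]
orientation: [-2.162, -2.143, -0.145]
force: [3.7, 0.7, 0.2]
opening: 0.0149
```

```bash
python3 tab.py 0.81; python3 - <<'E'
from h import *
s=snap('side','s20'); print(read_state()['tool_pos'],read_state()['force']); crop(s,(190,160,390,390),3,'s20a')
E
```

```text
0.78 [0.37 0.34] -1.1
0.75 [0.75 0.67] -2.3
0.72 [1.14 0.99] -3.4
0.69 [1.54 1.29] -4.5
0.66 [1.95 1.59] -5.6
0.63 [2.36 1.87] -6.7
0.6 [2.79 2.13] -7.9
0.57 [3.25 2.39] -7.9
0.54 [3.71 2.63] -7.9
0.51 [4.19 2.85] -7.9
[0.55916617 0.17533315 0.18148168] [ 2.27367824 -0.50831859  4.72551327]
```

View pics/s20a.png

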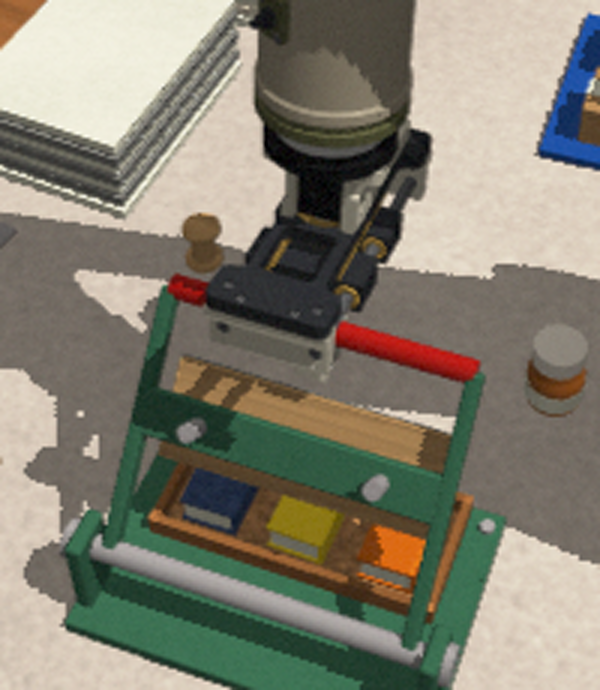

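>>> {"fn": "carry_out", "kwargs": {
  "steps": [
    {"xyz": [0,0.4,0.35],"rot": [-1.1,0,0]},
    {"xyz": [0,0.75,0.65],"rot": [-2.3,0,0]},
    {"xyz": [0,1.15,1],"rot": [-3.4,0,0]},
    {"xyz": [0,1.55,1.3],"rot": [-4.5,0,0]},
    {"xyz": [0,1.95,1.6],"rot": [-5.6,0,0]},
    {"xyz": [0,2.35,1.85],"rot": [-6.7,0,0]},
    {"xyz": [0,2.8,2.15],"rot": [-7.9,0,0]},
    {"xyz": [0,3.25,2.4],"rot": [-7.9,0,0]},
    {"xyz": [0,3.7,2.6],"rot": [-7.9,0,0]},
    {"xyz": [0,4.2,2.85],"rot": [-7.9,0,0]}
  ]
}}

```text
t: 47.25
tool_pos: [0.5594, 0.2167, 0.209]
orientation: [2.229, 2.209, -0.002]
force: [7.3, 0.3, -1.3]
opening: 0.0147
```

```bash
python3 tab.py 0.51 20; python3 -c "
from h import *
print(read_state()['force'])"
```

```text
0.48 [0.48 0.21] 0.0
0.45 [0.97 0.41] 0.0
0.42 [1.46 0.59] 0.0
0.39 [1.96 0.76] 0.0
0.36 [2.46 0.91] 0.0
0.33 [2.97 1.05] 0.0
0.3 [3.48 1.17] 0.0
0.27 [3.99 1.28] 0.0
0.24 [4.51 1.37] 0.0
0.21 [5.03 1.45] 0.0
0.18 [5.55 1.51] 0.0
0.15 [6.07 1.55] 0.0
0.12 [6.6  1.58] 0.0
0.09 [7.12 1.59] 0.0
0.06 [7.65 1.59] 0.0
0.03 [8.17 1.57] 0.0
0.0 [8.69 1.54] 0.0
0 [8.69 1.54] 0.0
0 [8.69 1.54] 0.0
0 [8.69 1.54] 0.0
[ 7.26317237  0.28405594 -1.31093922]
```

>>> {"fn": "carry_out", "kwargs": {
  "steps": [
    {"xyz": [0,0.5,0.2],"rot": [0,0,0]},
    {"xyz": [0.05,0.95,0.4],"rot": [0,0,0]},
    {"xyz": [0.05,1.45,0.6],"rot": [0,0,0]},
    {"xyz": [0.05,1.95,0.75],"rot": [0,0,0]},
    {"xyz": [0.05,2.45,0.9],"rot": [0,0,0]},
    {"xyz": [0.05,2.95,1.05],"rot": [0,0,0]},
    {"xyz": [0.1,3.45,1.15],"rot": [0,0,0]},
    {"xyz": [0.1,3.95,1.3],"rot": [0,0,0]},
    {"xyz": [0.1,4.5,1.35],"rot": [0,0,0]},
    {"xyz": [0.1,5,1.45],"rot": [0,0,0]}
  ]
}}

```text
t: 48.25
tool_pos: [0.5602, 0.2667, 0.2235]
orientation: [2.229, 2.21, -0.001]
force: [7.1, -2.1, 1.0]
opening: 0.0145
```

>>> {"fn": "carry_out", "kwargs": {
  "steps": [
    {"xyz": [0,0.5,0.05],"rot": [0,0,0]},
    {"xyz": [0,1,0.1],"rot": [0,0,0]},
    {"xyz": [0,1.5,0.15],"rot": [0,0,0]},
    {"xyz": [0,2,0.15],"rot": [0,0,0]},
    {"xyz": [0,2.4,0.15],"rot": [0,0,0]},
    {"xyz": [0,2.8,0.15],"rot": [0,0,0]},
    {"xyz": [0,3.1,0.15],"rot": [0,0,0]},
    {"xyz": [0,3.4,0.1],"rot": [0,0,0]},
    {"xyz": [0,3.6,0.1],"rot": [0,0,0]},
    {"xyz": [0,3.6,0.1],"rot": [0,0,0]}
  ]
}}

```text
t: 49.25
tool_pos: [0.5604, 0.3027, 0.2239]
orientation: [2.229, 2.21, -0.001]
force: [8.9, -0.8, 0.1]
opening: 0.0147
```

>>> {"fn": "carry_out", "kwargs": {
  "steps": [
    {"xyz": [0,0.05,0],"rot": [0,0,0]},
    {"xyz": [0,0.1,0],"rot": [0,0,0]},
    {"xyz": [0,0.15,0],"rot": [0,0,0]},
    {"xyz": [0,0.15,0],"rot": [0,0,0]}
  ]
}}

```text
t: 49.65
tool_pos: [0.5604, 0.3038, 0.2238]
orientation: [2.229, 2.209, -0.002]
force: [9.6, -1.1, 0.5]
opening: 0.0146
```

>>> {"fn": "carry_out", "kwargs": {
  "steps": [
    {"xyz": [0,0.05,0],"rot": [0,0,0]},
    {"xyz": [0,0.1,0],"rot": [0,0,0]},
    {"xyz": [0,0.15,0],"rot": [0,0,0]},
    {"xyz": [0,0.15,0],"rot": [0,0,0]}
  ]
}}

```text
t: 50.05
tool_pos: [0.5604, 0.3042, 0.2238]
orientation: [2.229, 2.208, -0.004]
force: [8.3, -5.9, 1.0]
opening: 0.015
```

```bash
python3 - <<'E'
from h import *
s=snap('side','s21'); print(read_state()['tool_pos'],read_state()['force']); crop(s,(190,160,390,390),3,'s21a')
h0=load('side0')
a=cv2.cvtColor(h0,cv2.COLOR_RGB2GRAY)[300:350,295:345].astype(np.float32);b=cv2.cvtColor(s,cv2.COLOR_RGB2GRAY)[300:350,295:345].astype(np.float32)
def mk(s):
    h=cv2.cvtColor(s,cv2.COLOR_RGB2HSV); m=((cv2.inRange(h,(0,170,60),(6,255,255))|cv2.inRange(h,(174,170,60),(180,255,255)))>0)
    return [(u,np.where(m[290:340,u])[0][[0,-1]].tolist()) for u in (300,305,310,315,320)]
print(mk(h0),mk(s))
E
```

```text
[0.56041301 0.30413642 0.22378691] [ 8.27040761 -6.45938469  0.91462879]
[(300, [27, 37]), (305, [29, 39]), (310, [30, 40]), (315, [32, 42]), (320, [33, 43])] [(300, [28, 37]), (305, [29, 39]), (310, [31, 40]), (315, [32, 42]), (320, [34, 44])]
```

View pics/s21a.png

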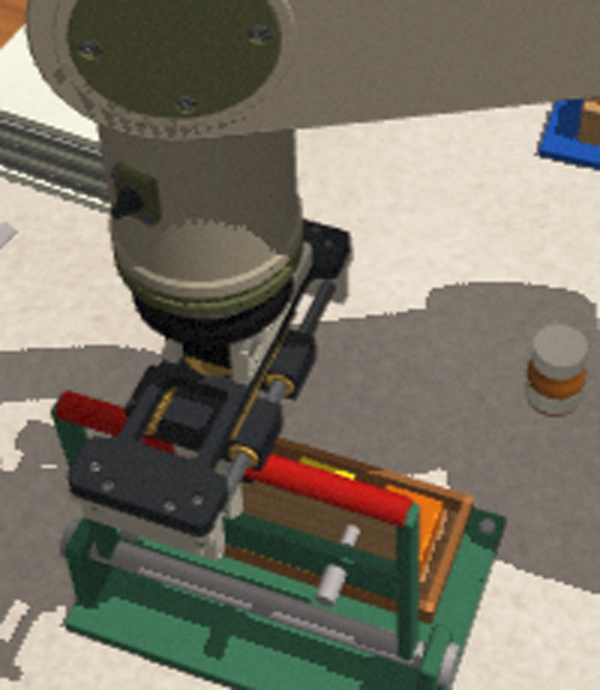

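>>> {"fn": "carry_out", "kwargs": {
  "steps": [
    {"xyz": [0,-0.05,0],"rot": [0,0,0]},
    {"xyz": [0,-0.1,0],"rot": [0,0,0]},
    {"xyz": [0,-0.1,0],"rot": [0,0,0]},
    {"xyz": [0,-0.1,0],"rot": [0,0,0]}
  ],
  "grip": 0.5
}}

```text
t: 50.5
tool_pos: [0.559, 0.3049, 0.2235]
orientation: [2.23, 2.212, -0.004]
force: [0.5, -0.6, -1.1]
opening: 0.0419
```

>>> {"fn": "carry_out", "kwargs": {
  "steps": [
    {"xyz": [0,0,0.5],"rot": [0,0,0]},
    {"xyz": [0,0,1.5],"rot": [0,0,0]},
    {"xyz": [0,0,3],"rot": [0,0,0]},
    {"xyz": [0,0,5],"rot": [0,0,0]},
    {"xyz": [0,0,7],"rot": [0,0,0]},
    {"xyz": [0,0,9],"rot": [0,0,0]},
    {"xyz": [0,-4,10],"rot": [0,0,0]},
    {"xyz": [-2,-9,10],"rot": [0,0,0]},
    {"xyz": [-4,-14,10],"rot": [0,0,0]},
    {"xyz": [-6,-19,10],"rot": [0,0,0]}
  ]
}}

```text
t: 51.5
tool_pos: [0.5034, 0.124, 0.326]
orientation: [2.228, 2.211, 0.001]
force: [0.7, -0.2, -0.2]
opening: 0.0467
```

>>> {"fn": "carry_out", "kwargs": {
  "steps": [
    {"xyz": [-1,-5,0],"rot": [0,0,0]},
    {"xyz": [-2,-9.5,0],"rot": [0,0,0]},
    {"xyz": [-3,-14,0],"rot": [0,0,0]},
    {"xyz": [-4,-18.5,0],"rot": [0,0,0]},
    {"xyz": [-5,-23,0],"rot": [0,0,0]},
    {"xyz": [-6,-27.5,0],"rot": [0,0,0]},
    {"xyz": [-7,-32,0],"rot": [0,0,0]},
    {"xyz": [-7,-32,0],"rot": [0,0,0]},
    {"xyz": [-7,-32,0],"rot": [0,0,0]}
  ]
}}

```text
t: 52.4
tool_pos: [0.4338, -0.1955, 0.3255]
orientation: [2.232, 2.207, -0.001]
force: [-0.1, -0.4, -0.2]
opening: 0.0464
```

```bash
python3 - <<'E'
from h import *
s=snap('side','s22'); t=snap('top','t22'); print(read_state()['t'],read_state()['tool_pos'],read_state()['force']); crop(t,(180,150,340,280),5,'t22a')
E
```

```text
52.5 [ 0.43435671 -0.19390129  0.32514859] [ 0.01334553 -0.03468861  1.26069201]
```

View pics/s22.png

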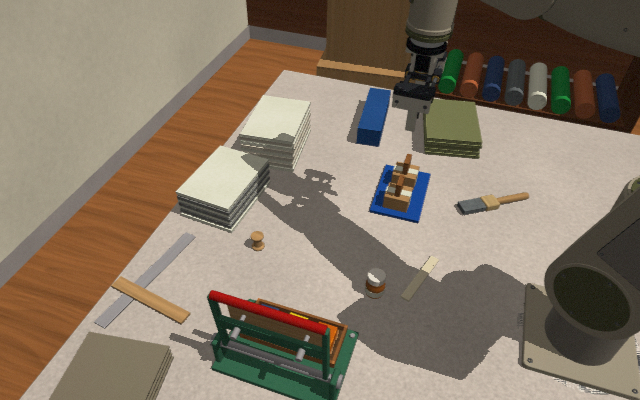

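View pics/t22a.png

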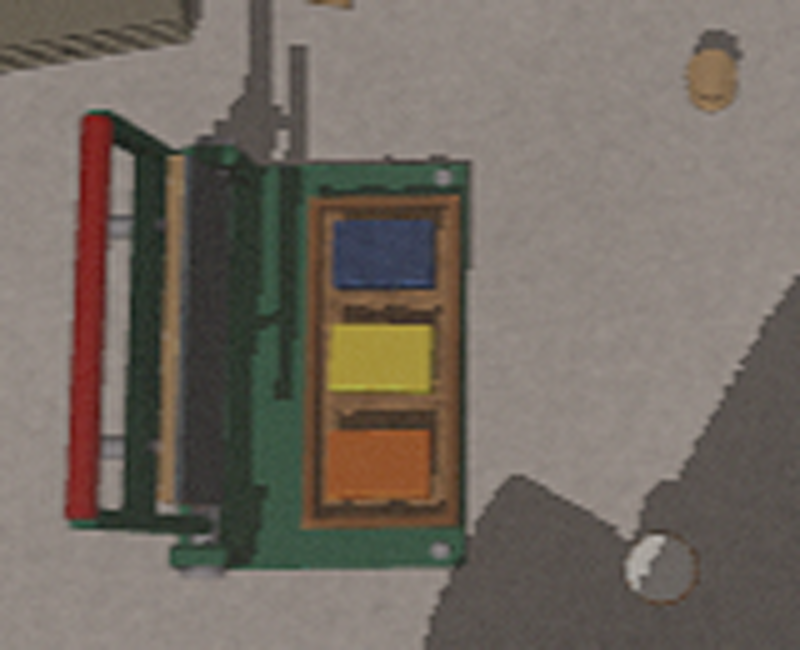

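View pics/t22.png

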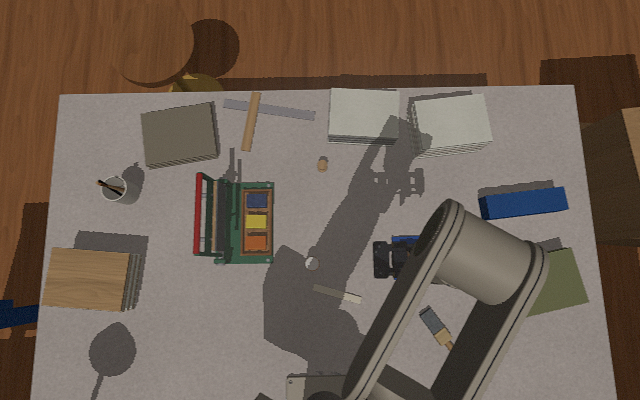

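```bash
python3 - <<'E'
from h import *
def row(y,z,u):
    X=np.array([[x,y-0.0087*(x-.5604),z] for x in np.linspace(.44,.68,200)]); p=proj('side',X); o=np.argsort(p[:,0]); return np.interp(u,p[o,0],p[o,1])
print('up pred',[round(row(.3035,.2394,u),1) for u in(300,310,320)],'obs 322,325,328')
for dq in (0,.02,.04,.06):
    p=1.65-dq-.08; y=.2895-.175*np.sin(p); z=.065+.175*np.cos(p)
    print(dq,[round(row(y,z,u),2) for u in (274,324,330,336,342)])
print('obs hold 279 293 295 297 299')
E
```

```text
up pred [np.float64(322.3), np.float64(325.5), np.float64(328.6)] obs 322,325,328
0 [np.float64(278.22), np.float64(293.08), np.float64(294.86), np.float64(296.65), np.float64(298.43)]
0.02 [np.float64(277.23), np.float64(292.07), np.float64(293.85), np.float64(295.63), np.float64(297.41)]
0.04 [np.float64(276.27), np.float64(291.09), np.float64(292.87), np.float64(294.64), np.float64(296.42)]
0.06 [np.float64(275.34), np.float64(290.13), np.float64(291.91), np.float64(293.68), np.float64(295.46)]
obs hold 279 293 295 297 299
```

The held bar's picture rows match full travel (1.65 rad) to within about half a pixel, so the lever really was fully down. Handing in.

```bash
python3 - <<'E'
from plant import *
print(close_job())
E
```

```text
the job is handed in; nothing more can be done
None
```

The job is done and was handed in at about 52 s; `close_job()` gave no verdict.

- **Weights:** I lifted both out of the tray by their fins and stood them side by side on the blue board. The last side picture shows both upright there.
- **Notebooks:** Three were on the table: blue, yellow and orange. Red was absent. Blue was knocked aside during the run, so I measured it again before picking it. All three lie flat and singly in one row in the tray, confirmed in the last top picture.
- **Lever, down and hold:** With the fingers vertical, the bar slipped in the grip just short of full travel. I tilted the gripper 30° and pressed until the bar stopped and the force rose to 33 N. I held it there about 1.6 s. The bar's picture rows match full travel (1.65 rad) to within about half a pixel.
- **Lever, return:** I led it back at about 0.3 rad/s, always gripped, to the upper stop. The bar rows then matched the starting picture to within a pixel, and I released it there.
- **Bystanders:** I saw no sign in the pictures that the glue jar or spool had moved, and the arm is clear of everything.

My checks ended in agreement. During the pull, the force and hand height alone did not show whether the lever was fully down, so I settled that by camera and by pressing to the stop.

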